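Assemble the hinged retainer of a tube carrier, load the tubes in order and close it

ROBOT

A 6-joint arm with a two-finger parallel gripper is mounted at the origin on a cart in front of the work surface, level with it; the furniture and walls round the work are solid. World frame = base frame: x ahead of the robot, y to its left, z up, the work surface at z = 0. Lengths are in m, angles in rad, forces in N, time in s.
With the tool pointing down it reaches from about 0.225 to 0.875 m from the base axis. Payload 3.4 kg.
Tool frame: the origin (TCP) lies between the finger pads; the fingertips stand 14 mm ahead of it and the grasp point (between the pads) lies 5 mm behind it; z points along the fingers, y is the line along which they close (so a half turn about z gives the same grasp; the last joint's range is limited). The gripper opens to 85 mm and grips with 20 to 120 N. Pads are 22 mm wide; open, the fingers measure 114 mm over their backs; the gripper's body (76 mm by 85 mm) begins 54 mm behind the grasp point. The pads swing forward as they close: fully open they stand 13 mm farther back than shut.
Start: joints at [1.065, 0.276, 1.505, -0, 1.361, -0.121], TCP at [0.216, 0.533, 0.223] pointing down, gripper open.
Joint ranges: [-2.89, 2.89], [-0.75, 2.08], [0.22, 2.7], [-1.18, 4.32], [0.11, 2.71], [-2.7, 2.7]. Speed limits (rad/s): [2.57, 2.57, 3.14, 3.14, 3.14, 3.14].

INTERFACE

Orientations are given as [roll, pitch, yaw] about the fixed x, y, z axes, in that order (R = Rz(yaw) Ry(pitch) Rx(roll)).
In Python, from bench import ctrl gives the robot as it stands. The module is installed in compiled form; this text tells all that it offers.
- The arm moves only by the tool apply_moves, never from a script. Its argument "rows" is text: rows parted by semicolons, each of 5 numbers parted by spaces: the opening, from 0 (shut) to 1 (fully open), then the shift along the tool's x, y, z in cm, then the turn about the tool's z in degrees. In form: grip dx dy dz twist; .... A call has exactly 10 rows; each row is the pose to reach, as a shift and turn from the pose commanded when the call began, along the tool's axes at that moment; what a row does not reach only later rows make up. A row lasts 1/12 s, in which the tool goes at most 41.7 mm and 7.16 degrees, less where a joint would pass 70% of its speed; a pose out of reach is approached as far as the arm can. A call with a gripper value outside its range is refused whole. The fingers move at their own pace and stop on an object; "force" is the grip in N (left out, the last holds). Time passes only in rows, so rows that repeat a pose let the fingers close, or fill a call up. It gives the time, the measured TCP pose, the force, the opening and the grip force at its end, in the units of the state.
- ctrl.get_state(): the state, without advancing time (a new reading comes with each control period).
- ctrl.get_image(name): name is "scene" or "top" or "wrist"; returns the picture (400x640x3 uint8, blue, green, red); there is no depth.
- ctrl.camera_params(name): a dict with "mtx" (3x3 intrinsics, pixels), "k1" (the pictures are not rectified: a ray, as slopes to the right and down, at radius r is drawn at 1 + k1 r^2 times it, then the intrinsics apply), "R" (3x3) and "t" (3): a world point X has camera coordinates R X + t. Camera axes: x right, y down, z forward; pixel columns grow to the right and rows downward; lengths in m; the calibration is good to about 2 mm. A picture is of the moment at which its call begins: read the wrist's pose just before it. camera_params takes no time and is no camera call; for the wrist camera it gives the pose at the moment of the call.
- ctrl.hand_in(): hands the job in; it is judged then, once.
The state is a dict: "time": time; "joint_pos": joint angles; "joint_vel": joint speeds; "tau": joint torques, N m; "ee_pos": TCP position; "ee_rot": TCP orientation; "contact_force": force on the tool from outside, world axes, zero at the start; "moment": the same for the moment, N m; "opening": opening from 0.0 (shut) to 1.0 (fully open); "gripper_force": force on a finger pad.
Only numpy, scipy, OpenCV 4.12 (cv2) and the standard library are available. Lean on these libraries where they do the work, as an engineer would, in place of code of your own. Each camera call takes 0.05 s, during which the arm holds its last target. There are 200 camera calls.

TASK

Set the loose orange retainer arm's hub in the seat on the carrier's hinge post with its blade swung out towards the robot, well clear of the wells, and push the red-headed hinge pin down through both knuckles until its collar is home. Then load whichever tubes are in the blue rack into the carrier one after another in well order (yellow cap in well 1, red in 2, purple in 3, light blue in 4; a missing tube's well stays empty), and finally swing the arm over the tubes against its stop peg. Keep the tubes upright, leave the pin fully home, and do not disturb the bottles.

Things in the scene. Friction and masses are not known exactly. Their poses are not given: they have to be found in the camera images.
- carrier: Fixed tube carrier on a grey plate 90 x 280 x 8 mm; origin on the desk under the hinge axis, z up, y along the wells, -x the robot's side. White block 44 x 150 mm, top 56 mm up, with four square wells 22 mm wide, 46 deep (floor 10 mm above the desk), 36 mm apart. Its robot side has, per well, a tag in the cap colour and 1 to 4 dots. Plate spans y -48 to 232.
- hinge_seat (a point): Centre of the seat on top of the round hinge post (68 mm diameter, 124 mm high), on the hinge axis at the mouth of a 13 mm bore, 38 mm deep; axes as the carrier's. A dark lip ring stands round the seat: inner diameter 64, outer 76, 4 mm higher than the seat.
- stop_peg (a point): Top of the steel stop peg, 10 mm diameter, 150 mm above the desk, at x 20.5, y 205 mm of the carrier. The shut blade lies along the carrier's +y with its far (+x) edge against this peg, so it shuts from the robot's side.
- well1 (a point): Centre of the mouth of well 1 (yellow; 80 mm from the hinge axis), 56 mm above the desk.
- well2 (a point): Centre of the mouth of well 2 (red; 116 mm from the hinge axis).
- well3 (a point): Centre of the mouth of well 3 (purple; 152 mm from the hinge axis).
- well4 (a point): Centre of the mouth of well 4 (light blue; 188 mm from the hinge axis).
- retainer: Loose retainer arm, 0.35 kg. Origin on its bore axis at the underside; x along the blade, z up. Hub: dark round flange 56 mm diameter, 12 high, then a square neck 34 x 34 mm (sides along x and y) up to 38 mm, bore 13 mm right through: grasp the neck by flat sides. Mass is mostly in the hub: it stands level on its flange. Pinned, it turns easily and stays where left.
- retainer_knob (a point): Middle of the black push knob on the blade (14 mm diameter, 24 mm high, from 13 to 37 mm above the arm's underside), 165 mm from the bore axis.
- retainer_tip (a point): Free end of the orange blade, 220 mm from the bore axis. The blade is 28 mm wide and lies 7 to 13 mm above the arm's underside, with a low rib on top; seated in the post it passes 11 mm above the tubes. The flange has 4 mm play all round inside the post's lip.
- hinge_pin: Loose steel pin, 60 g. Origin at its lower tip, z up towards the head. Shaft 10 mm diameter, its lowest 10 mm tapered to 3.6; collar 26 mm diameter at 72 to 76 mm; red knob 18 mm diameter at 76 to 102 mm: grasp it there. It starts upright, hung by its collar in the pin stand. Home, its collar rests on the arm's neck, the tip 34 mm below the seat.
- pin_stand: Fixed grey stand, 40 x 40 mm block on a 70 mm square foot, 80 mm high, that holds the pin. Origin at the centre of its underside.
- source_rack: Fixed blue acrylic rack, 58 x 112 x 69 mm, two rows of four places 26 mm apart; origin at the centre of its underside, y along the rows. The tubes stand in the row at x = -13 mm, which at yaw 0 is the row nearer the robot.
- brown_bottle: Brown bottle with blue cap, 72 x 148 mm, standing at the back: a bystander.
- small_bottle: White bottle with blue cap, 58 x 123 mm, standing at the back: a bystander.
- tube_yellow: Capped sample tube, 18.8 mm diameter, 110 mm high, yellow cap on top; origin at the centre of its underside, z up; it goes in well 1. Its top 45 mm stand clear above the rack. May be absent (None).
- tube_red: Capped sample tube, 18.8 mm diameter, 110 mm high, red cap on top; origin at the centre of its underside, z up; it goes in well 2. Its top 45 mm stand clear above the rack. May be absent (None).
- tube_purple: Capped sample tube, 18.8 mm diameter, 110 mm high, purple cap on top; origin at the centre of its underside, z up; it goes in well 3. Its top 45 mm stand clear above the rack. May be absent (None).
- tube_lightblue: Capped sample tube, 18.8 mm diameter, 110 mm high, light-blue cap on top; origin at the centre of its underside, z up; it goes in well 4. Its top 45 mm stand clear above the rack. May be absent (None).

How it is judged:
On the way, in this order (a step that is already met when the one before it is completed fails the run):
1. the arm's hub sits in the post's seat with the blade swung out towards the robot and the pin is home through both knuckles (horizontal distance between hinge_pin and hinge_seat below 0.005 m and z of hinge_pin in the frame of hinge_seat below -0.028 m and horizontal distance between retainer and hinge_seat below 0.006 m and z of retainer in the frame of hinge_seat below 0.005 m and angle between retainer's own z axis and vertical below 0.06 rad and angle between hinge_pin's own z axis and vertical below 0.12 rad and x of retainer_tip in the frame of carrier below -0.12 m), for 0.3 s.
2. the yellow-capped tube stands in well 1 (horizontal distance between tube_yellow and well1 below 0.006 m and z of tube_yellow in the frame of carrier below 0.017 m and angle between tube_yellow's own z axis and vertical below 0.15 rad), for 0.3 s.
3. the red-capped tube stands in well 2 (horizontal distance between tube_red and well2 below 0.006 m and z of tube_red in the frame of carrier below 0.017 m and angle between tube_red's own z axis and vertical below 0.15 rad), for 0.3 s.
4. the purple-capped tube stands in well 3 (horizontal distance between tube_purple and well3 below 0.006 m and z of tube_purple in the frame of carrier below 0.017 m and angle between tube_purple's own z axis and vertical below 0.15 rad), for 0.3 s.
5. the light-blue-capped tube stands in well 4 (horizontal distance between tube_lightblue and well4 below 0.006 m and z of tube_lightblue in the frame of carrier below 0.017 m and angle between tube_lightblue's own z axis and vertical below 0.15 rad), for 0.3 s.
At the end, for the whole second after the job is handed in: Each tube present stands on the floor of its own well (within 6 mm, upright within 0.15 rad); the arm sits level in its seat (6 mm), shut, the blade's end within 20 mm of the line of wells; the pin is through both knuckles, its tip 28 mm or more below the seat; all at rest (all of step 2 and all of step 3 and all of step 4 and all of step 5 and horizontal distance between hinge_pin and hinge_seat below 0.005 m and z of hinge_pin in the frame of hinge_seat below -0.028 m and horizontal distance between retainer and hinge_seat below 0.006 m and z of retainer in the frame of hinge_seat below 0.005 m and angle between retainer's own z axis and vertical below 0.06 rad and angle between hinge_pin's own z axis and vertical below 0.12 rad and x of retainer_tip in the frame of carrier between -0.02 and 0.02 m and y of retainer_tip in the frame of carrier above 0.2 m and linear speed of retainer below 0.02 m/s); the robot touches nothing.
It fails at once if a tube is tipped over (angle between any of tube_yellow, tube_red, tube_purple, tube_lightblue's own z axis and vertical above 0.9 rad).
It fails at once if a bottle is moved (distance of any of brown_bottle, small_bottle from where it was at the start of the episode above 0.04 m).
Of tube_yellow, tube_red, tube_purple, tube_lightblue only 2 to 4 are there at a start; the rules pass over those that are not, and their reading is None.
At some moment in a run one of retainer may be knocked a few centimetres aside while the robot is not near it.
It also fails if it takes over 208 s, if anything falls off the work surface, if the arm or the gripper's body presses on something with over 40 N, if the wrist force passes 120 N, or if a joint passes its speed limit or range.

## Working session

There is one attempt and no reset: what is moved stays moved. The work goes in short steps, Python scripts to look and compute and a tool call to move; the robot and the scene stay as the last step left them, time stands still between calls to the robot, and variables do not carry over. Pictures are saved under pics/ and viewed, at most 14 in all, crops included, and the job is handed in when it is done.

Besides the shell and the picture viewer there is one more tool, called as a command line: name --argument value ..., lists and objects as JSON in quotes. apply_moves: Moves the arm, as the interface text tells. Its arguments: {"type":"object","properties":{"rows":{"type":"string"},"force":{"type":"number"}},"required":["rows"]}

```bash
mkdir -p pics; ls; python3 - <<'E'
from bench import ctrl
import cv2
s=ctrl.get_state(); print(s)
for n in ("scene","top"):
    cv2.imwrite(f"pics/{n}0.png",ctrl.get_image(n)); print(n,ctrl.camera_params(n))
print(ctrl.camera_params("wrist"))
E
```

```text
pics
{'time': 0.0, 'joint_pos': array([ 1.06497281e+00,  2.76602201e-01,  1.50613355e+00, -6.59775845e-06,
        1.36073574e+00, -1.21003182e-01]), 'joint_vel': array([ 4.99627995e-04, -1.63628115e-05, -1.13033349e-04, -5.52114331e-04,
       -7.08672828e-04, -1.14176043e-03]), 'tau': array([-6.65009775e-04, -4.16761422e+01, -2.45811421e+01, -5.23907038e-04,
        1.09720029e-02, -1.65887775e-05]), 'ee_pos': array([0.2155882 , 0.53245413, 0.22253548]), 'ee_rot': array([-3.13972678e+00, -2.20387260e-04,  2.75677350e+00]), 'contact_force': array([0.40887505, 0.34606526, 0.66905498]), 'moment': array([-0.01878075, -0.04081055,  0.01092484]), 'gripper_force': 0.0, 'opening': 0.9991173107996221}
scene {'mtx': array([[402.34701031,   0.        , 314.20434193],
       [  0.        , 402.34701031, 196.82306328],
       [  0.        ,   0.        ,   1.        ]]), 'k1': -0.08582497707255346, 'R': array([[ 0.50427943, -0.8633672 , -0.0173012 ],
       [-0.39986032, -0.21570062, -0.89083386],
       [ 0.76538486,  0.45614725, -0.45399968]]), 't': array([-0.26183742,  0.32692705,  0.74865493])}
top {'mtx': array([[394.39043607,   0.        , 322.78055576],
       [  0.        , 394.39043607, 206.46712144],
       [  0.        ,   0.        ,   1.        ]]), 'k1': -0.055377339378301006, 'R': array([[ 0.00878937, -0.99995159,  0.0044238 ],
       [-0.97932509, -0.00950203, -0.20206949],
       [ 0.20210174, -0.00255628, -0.9793612 ]]), 't': array([0.02326303, 0.57225782, 1.35264721])}
{'mtx': array([[327.42129862,   0.        , 318.90793608],
       [  0.        , 327.42129862, 201.70073898],
       [  0.        ,   0.        ,   1.        ]]), 'k1': -0.0424179700842833, 'R': array([[ 0.37556107,  0.92679684, -0.00122451],
       [ 0.88799092, -0.359457  ,  0.28681491],
       [ 0.265379  , -0.10880387, -0.95798523]]), 't': array([-0.57525946, -0.0378878 ,  0.37971229])}
```

View pics/scene0.png

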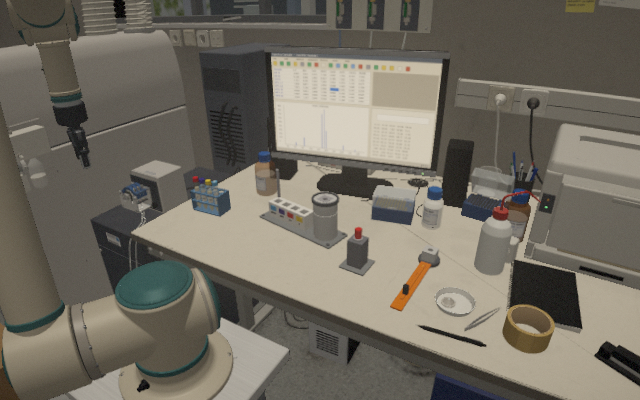

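View pics/top0.png

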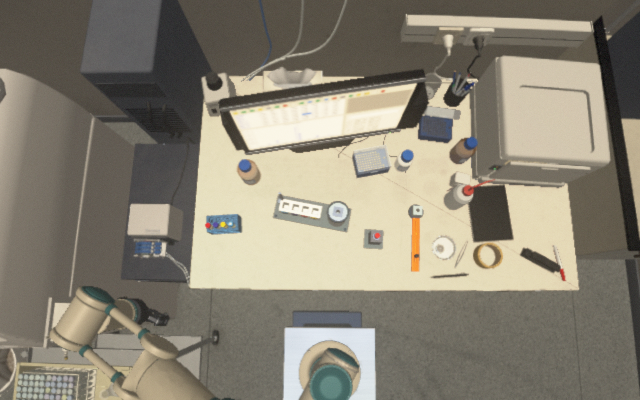

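The scene view shows the rack at (210,200) and the carrier with its hinge post at (325,215). The pin stand is at (357,250) and the retainer's hub at (428,257), with its blade tip at (398,305). In the top view these are at (223,224), (338,212), (374,238), (417,211) and (415,270).

```bash
cat > h.py <<'E'
import numpy as np, cv2
from bench import ctrl
def ray(p,uv):
    m=p["mtx"]; d=np.array([(uv[0]-m[0,2])/m[0,0],(uv[1]-m[1,2])/m[1,1]]); s=d.copy()
    for _ in range(10): s=d/(1+p["k1"]*(s@s))
    R,t=p["R"],p["t"]; v=R.T@np.array([s[0],s[1],1.]); return -R.T@t, v
def at(p,uv,z):
    c,v=ray(p,uv); return c+v*(z-c[2])/v[2]
def proj(p,X):
    c=p["R"]@np.asarray(X,float)+p["t"]; s=c[:2]/c[2]; s=s*(1+p["k1"]*(s@s)); return p["mtx"][:2,:2]@s+p["mtx"][:2,2]
def tri(obs):  # [(params,uv),...]
    A=np.zeros((3,3));b=np.zeros(3)
    for p,uv in obs:
        c,v=ray(p,uv); v/=np.linalg.norm(v); P=np.eye(3)-np.outer(v,v); A+=P;b+=P@c
    return np.linalg.solve(A,b)
def Rt(s):
    from scipy.spatial.transform import Rotation
    return Rotation.from_euler("xyz",s["ee_rot"]).as_matrix()
def need(s,xyz,yaw=None):
    """shift in tool axes (cm) to world xyz and twist (deg) to closing-line y at world angle yaw(rad)"""
    R=Rt(s); d=R.T@(np.array(xyz)-s["ee_pos"])*100
    y=np.arctan2(R[1,1],R[0,1]); tw=None
    if yaw is not None:
        tw=-(np.degrees(yaw-y)); tw=(tw+90)%180-90   # tool z down: +twist = -world yaw
    return d.round(2),tw
def go(xyz,yaw=None):
    s=ctrl.get_state(); print("t",round(s["time"],2),"tcp",s["ee_pos"].round(4),"j6",s["joint_pos"][5].round(2),"F",s["contact_force"].round(1),"op",round(s["opening"],3)); print("need",need(s,xyz,yaw))
E
python3 - <<'E'
from h import *
p=ctrl.camera_params("top")
for n,uv,z in [("rack",(223,224),.069),("post",(338,211),.124),("car",(282,201),.0),("pinstand",(376,236),.1),("hub",(417,211),.038),("tip",(415,270),.01)]: print(n,at(p,uv,z).round(3))
im=cv2.imread("pics/top0.png"); sc=cv2.imread("pics/scene0.png")
a=cv2.resize(im[190:280,200:440],None,fx=3.3,fy=3.3,interpolation=2)
b=cv2.resize(sc[165:250,180:360],None,fx=3.3,fy=3.3,interpolation=2)
c=np.zeros((a.shape[0]+b.shape[0],a.shape[1],3),np.uint8); c[:a.shape[0]]=a; c[a.shape[0]:,:b.shape[1]]=b
cv2.imwrite("pics/c1.png",c)
E
```

```text
rack [0.503 0.38  0.069]
post [ 0.543 -0.023  0.124]
car [0.603 0.181 0.   ]
pinstand [ 0.462 -0.154  0.1  ]
hub [ 0.563 -0.314  0.038]
tip [ 0.351 -0.306  0.01 ]
```

View pics/c1.png

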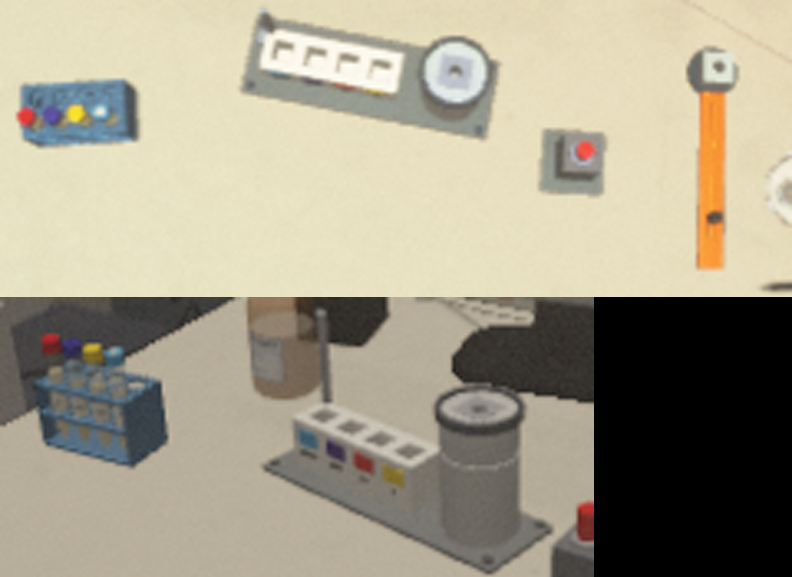

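All four tubes are in the rack, ordered red, purple, yellow, light blue from left to right. The carrier's wells run up and to the left of the post, at a yaw of about -0.2 rad.

```bash
python3 - <<'E'
from h import *
s=ctrl.get_state();R=Rt(s);p=ctrl.camera_params("wrist")
print("R",R.round(3)); c=-p["R"].T@p["t"]; print("cam in tool",(R.T@(c-s["ee_pos"])).round(4)); print("cam axes in tool (cols)",(R.T@p["R"].T).round(3))
go([0.50,-0.31,0.25],np.pi/2)
# masks in top for retainer, orange and pin head
im=cv2.imread("pics/top0.png");hsv=cv2.cvtColor(im,cv2.COLOR_BGR2HSV);pt=ctrl.camera_params("top")
o=cv2.inRange(hsv,(8,150,120),(20,255,255)); o[:,:395]=0;o[:,430:]=0
n,l,st,ce=cv2.connectedComponentsWithStats(o);i=1+st[1:,4].argmax();m=(l==i)
pts=np.array([at(pt,(x,y),.013) for y,x in np.argwhere(m)])[:,:2];c0=pts.mean(0);u=np.linalg.svd(pts-c0)[2][0];print("blade centre",c0,"dir",u,"yaw",np.degrees(np.arctan2(u[1],u[0])))
# rim circle of post
E
```

```text
R [[-0.927  0.375 -0.001]
 [ 0.375  0.927 -0.001]
 [ 0.    -0.002 -1.   ]]
cam in tool [ 0.0725  0.001  -0.1513]
cam axes in tool (cols) [[-0.    -0.958 -0.287]
 [ 1.    -0.     0.   ]
 [-0.    -0.287  0.958]]
t 0.1 tcp [0.2156 0.5325 0.2226] j6 -0.12 F [-1.2  0.6  0.3] op 1.001
need (array([-57.98, -67.42,  -2.64]), np.float64(-22.047830631800807))
blade centre [ 0.44703839 -0.30842111] dir [-0.99922549  0.0393499 ] yaw 177.74483446074964
```

apply_moves --rows "1 -3 -3 -0.3 0; 1 -5.8 -5.9 -0.6 0; 1 -8.6 -8.8 -0.9 0; 1 -11.4 -11.7 -1.2 0; 1 -14.2 -14.6 -1.5 0; 1 -17 -17.5 -1.8 0; 1 -19.8 -20.4 -2.1 0; 1 -22.6 -23.3 -2.4 0; 1 -25.4 -26.2 -2.6 0; 1 -28.2 -29 -2.8 0"

```text
time: 0.93
ee_pos: [0.3682, 0.1564, 0.2515]
ee_rot: [3.141, 0.0, 2.757]
contact_force: [0.2, 0.6, 0.1]
opening: 0.998
gripper_force: 0.0
```

apply_moves --rows "1 -2.8 -2.9 0 0; 1 -5.6 -5.8 0 0; 1 -8.4 -8.7 0 0; 1 -11.2 -11.6 0 0; 1 -14 -14.5 0 0; 1 -16.8 -17.4 0 0; 1 -19.6 -20.3 0 0; 1 -22.4 -23.2 0 0; 1 -25.2 -26.1 0 0; 1 -28 -29 0 0"

```text
time: 1.77
ee_pos: [0.5191, -0.2175, 0.2509]
ee_rot: [3.141, -0.001, 2.756]
contact_force: [0.3, 0.4, 0.0]
opening: 0.996
gripper_force: 0.0
```

apply_moves --rows "1 -1 -1 0 7; 1 -2 -2 0 14; 1 -3 -3 0 21; 1 -4 -4 0 28; 1 -5 -5 0 35; 1 -6 -6 0 42; 1 -7.3 -7.2 0 49; 1 -7.3 -7.2 0 56; 1 -7.3 -7.2 0 63; 1 -7.3 -7.2 0 70"

```text
time: 2.6
ee_pos: [0.5595, -0.31, 0.2504]
ee_rot: [-3.14, -0.001, 1.528]
contact_force: [0.1, 1.2, -0.6]
opening: 1.0
gripper_force: 0.0
```

apply_moves --rows "1 0 0 0.5 7; 1 0 0 1 14; 1 0 0 1.5 21; 1 0 0 2 28; 1 0 0 2.5 35; 1 0 0 3 42; 1 0 0 3 49; 1 0 0 3 56; 1 0 0 3 63; 1 0 0 3 70"

```text
time: 3.43
ee_pos: [0.5594, -0.3095, 0.2207]
ee_rot: [-3.14, 0.001, 0.307]
contact_force: [-0.5, 0.1, 0.8]
opening: 0.999
gripper_force: 0.0
```

```bash
python3 - <<'E'
from h import *
go([0.563,-0.314,0.2],np.pi/2-.039)
cv2.imwrite("pics/w1.png",ctrl.get_image("wrist"))
E
```

```text
t 3.43 tcp [ 0.5594 -0.3095  0.2207] j6 0.65 F [-0.5  0.1  0.8] op 0.999
need (array([0.21, 0.54, 2.07]), np.float64(19.839887742964407))
```

View pics/w1.png

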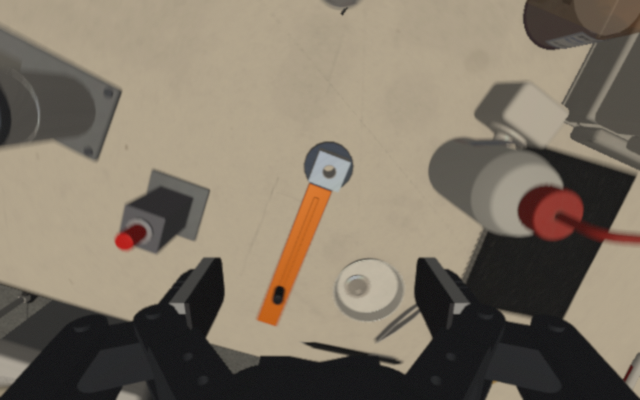

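The wrist view shows the retainer hub at (329,165), with the bore at (329,171) and the blade running down to (268,318). The red pin head is at (130,240) and the carrier post is cut off at the left edge.

```bash
cat >> h.py <<'E'
def neck(im,p,z,roi,zb=None):
    """neck top square: light grey (blue>=red); returns centre, side yaw, blade yaw"""
    x0,y0,x1,y1=roi; f=im.astype(int); b,g,r=f[...,0],f[...,1],f[...,2]
    m=((b-r>-2)&(g>130)).astype(np.uint8); k=np.zeros_like(m);k[y0:y1,x0:x1]=1; m*=k
    m=cv2.morphologyEx(m,cv2.MORPH_CLOSE,np.ones((3,3)))
    cs,_=cv2.findContours(m,cv2.RETR_EXTERNAL,cv2.CHAIN_APPROX_NONE); c=max(cs,key=cv2.contourArea)
    W=np.array([at(p,q[0],z)[:2] for q in c]); rc=cv2.minAreaRect((W*1000).astype(np.float32))
    hsv=cv2.cvtColor(im,cv2.COLOR_BGR2HSV); o=cv2.inRange(hsv,(5,140,100),(20,255,255))
    n,l,st,_=cv2.connectedComponentsWithStats(o); i=1+st[1:,4].argmax()
    cs,_=cv2.findContours((l==i).astype(np.uint8),cv2.RETR_EXTERNAL,cv2.CHAIN_APPROX_NONE)
    B=np.array([at(p,q[0],z-.025)[:2] for q in cs[0]]); br=cv2.minAreaRect((B*1000).astype(np.float32))
    return rc,br
E
python3 - <<'E'
from h import *
im=cv2.imread("pics/w1.png");p=ctrl.camera_params("wrist")
rc,br=neck(im,p,.038,(290,130,370,210)); print(rc,br)
hsv=cv2.cvtColor(im,cv2.COLOR_BGR2HSV)
r=cv2.inRange(hsv,(0,150,80),(6,255,255))|cv2.inRange(hsv,(174,150,80),(180,255,255)); r[:,250:]=0
M=cv2.moments(r,True); print("pinhead uv",M['m10']/M['m00'],M['m01']/M['m00'],M['m00'],at(p,(M['m10']/M['m00'],M['m01']/M['m00']),.1))
print(at(p,(329,171),.038))
g=[0.563,-.314,.2]
E
```

```text
((568.6553955078125, -316.7933044433594), (34.28986740112305, 34.15064239501953), 86.31533813476562) ((447.3837890625, -308.7578125), (26.745742797851562, 193.96063232421875), 86.38444519042969)
pinhead uv 129.61915367483297 237.17149220489978 449.0 [ 0.46837658 -0.15659424  0.1       ]
[ 0.56924247 -0.31664994  0.038     ]
```

```bash
python3 - <<'E'
from h import *
go([0.5687,-0.3168,0.028],np.radians(86.25))
E
```

```text
t 3.48 tcp [ 0.5594 -0.3095  0.2207] j6 0.65 F [-0.4 -0.4 -0.4] op 0.997
need (array([ 0.68,  0.99, 19.27]), np.float64(21.147223123646768))
```

apply_moves --rows "1 0.1 0.1 0.8 5; 1 0.3 0.4 1.8 10; 1 0.5 0.7 3 16; 1 0.68 0.99 4.2 21.1; 1 0.68 0.99 5.4 21.1; 1 0.68 0.99 6.6 21.1; 1 0.68 0.99 7.8 21.1; 1 0.68 0.99 8 21.1; 1 0.68 0.99 8 21.1; 1 0.68 0.99 8 21.1"

```text
time: 4.32
ee_pos: [0.5694, -0.3171, 0.1416]
ee_rot: [3.142, -0.0, -0.054]
contact_force: [-0.3, -0.5, 0.4]
opening: 1.003
gripper_force: 0.0
```

```bash
python3 - <<'E'
from h import *
p=ctrl.camera_params("wrist");im=ctrl.get_image("wrist");cv2.imwrite("pics/w2.png",im)
u=proj(p,[.5687,-.3168,.038]).astype(int);print(u)
rc,br=neck(im,p,.038,(u[0]-60,max(u[1]-60,0),u[0]+60,u[1]+60)); print(rc,br)
go([rc[0][0]/1000,rc[0][1]/1000,0.028],np.radians(rc[2]))
E
```

```text
[319 199]
((569.2509155273438, -316.5448913574219), (33.68267059326172, 32.30417251586914), 87.9471206665039) ((463.337890625, -310.9991455078125), (26.976032257080078, 156.1831817626953), 86.98628997802734)
t 4.37 tcp [ 0.5697 -0.3173  0.1421] j6 1.01 F [-0.2 -0.1  1. ] op 1.0
need (array([-0.06, -0.08, 11.41]), np.float64(-1.050247664651664))
```

apply_moves --rows "1 0 -0.04 2 0; 1 0 -0.06 4.5 0; 1 0 -0.06 7 0; 1 0 -0.06 9 0; 1 0 -0.06 10.5 0; 1 0 -0.06 11.2 0; 1 0 -0.06 11.4 0; 1 0 -0.06 11.4 0; 1 0 -0.06 11.4 0; 1 0 -0.06 11.4 0"

```text
time: 5.2
ee_pos: [0.5702, -0.3171, 0.0289]
ee_rot: [3.14, -0.002, -0.055]
contact_force: [-0.2, -0.3, -0.1]
opening: 1.001
gripper_force: 0.0
```

apply_moves --rows "0.8 0 0 0 0; 0.6 0 0 0 0; 0.4 0 0 0 0; 0.3 0 0 0 0; 0.3 0 0 0 0; 0.2 0 0 0 0; 0.2 0 0 0 0; 0.2 0 0 0 0; 0.2 0 0 0 0; 0.2 0 0 0 0" --force 60

```text
time: 6.03
ee_pos: [0.5695, -0.3168, 0.0282]
ee_rot: [3.141, -0.001, -0.055]
contact_force: [-2.0, -0.5, 5.8]
opening: 0.353
gripper_force: 59.0
```

apply_moves --rows "0.2 0 0 -0.5 0; 0.2 0 0 -1.5 0; 0.2 0 0 -3 0; 0.2 0 0 -5 0; 0.2 0 0 -8 0; 0.2 0 0 -11 0; 0.2 0 0 -14 0; 0.2 0 0 -17 0; 0.2 0 0 -19 0; 0.2 0 0 -20 0"

```text
time: 6.87
ee_pos: [0.5701, -0.3169, 0.2309]
ee_rot: [3.139, -0.004, -0.055]
contact_force: [1.0, -0.6, -4.0]
opening: 0.348
gripper_force: 60.4
```

```bash
python3 - <<'E'
from h import *
go([0.543,-0.023,0.25],np.radians(86.25))
cv2.imwrite("pics/w3.png",ctrl.get_image("wrist"))
E
```

```text
t 6.87 tcp [ 0.5701 -0.3169  0.2309] j6 1.01 F [ 1.  -0.6 -4. ] op 0.348
need (array([ -4.31, -29.19,  -2.  ]), np.float64(0.6065579569614954))
```

View pics/w3.png

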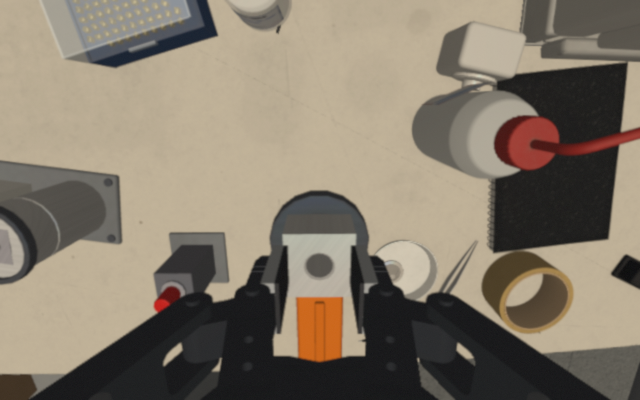

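The hub is held, with the bore at (319,265) and the blade pointing at the robot. Next I move partway to the post and measure the lip ring.

apply_moves --rows "0.2 0 -1 0 0; 0.2 -0.5 -3 0 0; 0.2 -1 -5 0 0; 0.2 -1.5 -7 0 0; 0.2 -2 -9 0 0; 0.2 -2.5 -11 0 0; 0.2 -3 -13 0 0; 0.2 -3.5 -14.5 0 0; 0.2 -4 -15 0 0; 0.2 -4 -15 0 0"

```text
time: 7.75
ee_pos: [0.5356, -0.1626, 0.2262]
ee_rot: [-3.14, 0.004, -0.053]
contact_force: [-0.7, 0.1, -4.5]
opening: 0.344
gripper_force: 60.2
```

apply_moves --rows "0.2 0 0 0 0; 0.2 0 0 0 0; 0.2 0 0 0 0; 0.2 0 0 0 0; 0.2 0 0 0 0; 0.2 0 0 0 0; 0.2 0 0 0 0; 0.2 0 0 0 0; 0.2 0 0 0 0; 0.2 0 0 0 0"

```text
time: 8.58
ee_pos: [0.5375, -0.1644, 0.2274]
ee_rot: [-3.142, -0.0, -0.055]
contact_force: [0.2, 1.2, -3.9]
opening: 0.345
gripper_force: 60.1
```

```bash
python3 - <<'E'
from h import *
s=ctrl.get_state();p=ctrl.camera_params("wrist")
cv2.imwrite("pics/w4.png",ctrl.get_image("wrist")); print(s["ee_pos"],s["ee_rot"]); np.save("w4.npy",{"s":s,"p":p},allow_pickle=True)
print("bore",at(p,(319,265),s["ee_pos"][2]+.010)-s["ee_pos"],proj(p,[.543,-.023,.126]))
E
```

```text
[ 0.53751655 -0.16444294  0.2273744 ] [-3.14150683e+00 -2.80648578e-05 -5.49020996e-02]
bore [6.56759781e-05 7.32239742e-04 1.00000000e-02] [146.53263089 202.42685663]
```

View pics/w4.png

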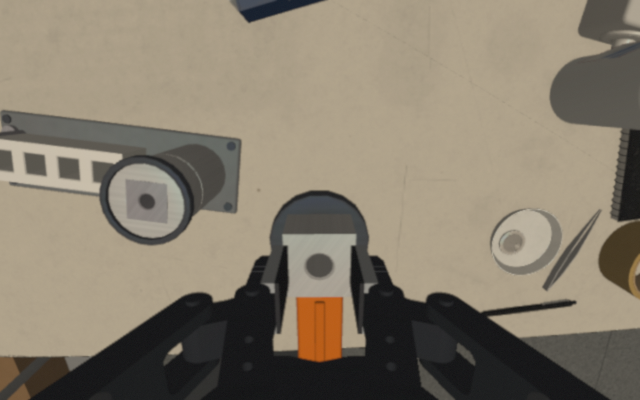

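The post ring is centred near (147,200) and its bore is at (147,201). The wells are at (103,173), (69,168), (35,163) and (6,160), and the held hub's bore is at (319,265).

```bash
python3 - <<'E'
from h import *
d=np.load("w4.npy",allow_pickle=True).item();p,s=d["p"],d["s"];im=cv2.imread("pics/w4.png");g=cv2.cvtColor(im,cv2.COLOR_BGR2GRAY)
def blob(seed,lo,hi,box):
    x0,y0,x1,y1=box; m=np.zeros_like(g); m[y0:y1,x0:x1]=cv2.inRange(g,lo,hi)[y0:y1,x0:x1]
    n,l,st,ce=cv2.connectedComponentsWithStats(m); i=l[seed[1],seed[0]]; return (l==i).astype(np.uint8),ce[i],st[i]
print("gray",g[201,147],g[201,120],g[200,103],g[265,319],g[285,290])
m,c,st=blob((147,201),0,110,(130,185,165,220));print("bore",c,st,at(p,c,.124))
m,c2,st=blob((319,265),0,120,(295,245,345,285));print("hubbore",c2,st,(at(p,c2,s["ee_pos"][2]+.010)-s["ee_pos"]))
# lip ring dark
m=cv2.inRange(g[150:250,90:205],0,78); n,l,st,ce=cv2.connectedComponentsWithStats(m); i=1+st[1:,4].argmax(); mm=(l==i).astype(np.uint8)
cs,hi=cv2.findContours(mm,cv2.RETR_CCOMP,cv2.CHAIN_APPROX_NONE)
for q,h in zip(cs,hi[0]):
    if len(q)>60:
        W=np.array([at(p,(a[0][0]+90,a[0][1]+150),.128)[:2] for a in q])*1000; e=cv2.fitEllipse(W.astype(np.float32)); print("outer" if h[3]<0 else "inner",e)
E
```

```text
gray 62 163 67 76 155
bore [146.27232143 201.10267857] [138 193  17  17 224] [ 0.5435956  -0.02187107  0.124     ]
hubbore [318.82022472 265.29400749] [305 254  28  24 534] [-8.59889920e-05  8.26873701e-04  1.00000000e-02]
outer ((547.7628784179688, -29.32150650024414), (70.63076782226562, 95.47477722167969), 29.29745101928711)
inner ((544.3687744140625, -23.839780807495117), (63.942317962646484, 64.80220031738281), 107.59856414794922)
```

```bash
python3 - <<'E'
from h import *
go([0.5438,-0.0230,0.152],np.radians(86.9))
E
```

```text
t 8.63 tcp [ 0.5375 -0.1644  0.2274] j6 1.2 F [-1.5 -0.4 -5.7] op 0.341
need (array([ -0.15, -14.16,   7.54]), np.float64(-0.041477194164770026))
```

apply_moves --rows "0.2 0 -1 0 0; 0.2 0 -3 0 0; 0.2 -0.1 -5 0 0; 0.2 -0.1 -7.5 0 0; 0.2 -0.1 -10 0 0; 0.2 -0.15 -12 0 0; 0.2 -0.15 -13.5 0 0; 0.2 -0.15 -14.16 0 0; 0.2 -0.15 -14.16 0.5 0; 0.2 -0.15 -14.16 1 0"

```text
time: 9.47
ee_pos: [0.544, -0.0231, 0.2173]
ee_rot: [3.141, -0.001, -0.054]
contact_force: [0.0, -0.5, -4.4]
opening: 0.348
gripper_force: 60.1
```

apply_moves --rows "0.2 0 0 0.5 0; 0.2 0 0 1.2 0; 0.2 0 0 2 0; 0.2 0 0 2.8 0; 0.2 0 0 3.5 0; 0.2 0 0 4 0; 0.2 0 0 4.3 0; 0.2 0 0 4.3 0; 0.2 0 0 4.3 0; 0.2 0 0 4.3 0"

```text
time: 10.3
ee_pos: [0.5442, -0.023, 0.1748]
ee_rot: [3.142, -0.001, -0.055]
contact_force: [-0.4, 0.6, -4.9]
opening: 0.349
gripper_force: 60.2
```

```bash
python3 - <<'E'
from h import *
go([0.5438,-0.0230,0.152],np.radians(86.9))
cv2.imwrite("pics/w5.png",ctrl.get_image("wrist"))
E
```

```text
t 10.3 tcp [ 0.5442 -0.023   0.1748] j6 1.46 F [-0.4  0.6 -4.9] op 0.349
need (array([-0.04, -0.  ,  2.28]), np.float64(-0.04699330056772055))
```

View pics/w5.png

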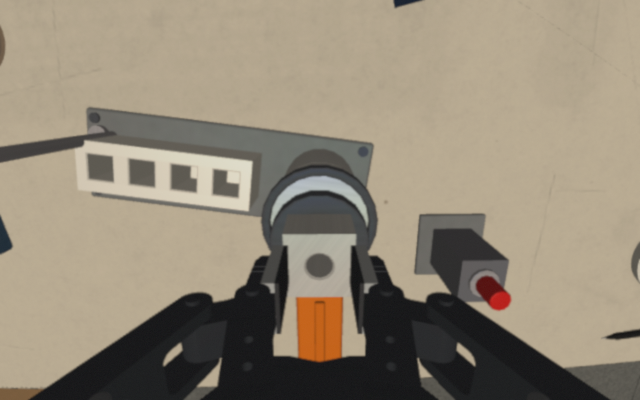

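The hub is above the post, concentric inside the lip with its bore at (319,265). The well mouths are at (227,182), (184,178), (142,173) and (100,167).

```bash
python3 - <<'E'
from h import *
p=ctrl.camera_params("wrist");im=cv2.imread("pics/w5.png");g=cv2.cvtColor(im,cv2.COLOR_BGR2GRAY)
C=np.array([.5437,-.0222])
for r in (.032,.038):
    q=np.array([proj(p,[C[0]+r*np.cos(a),C[1]+r*np.sin(a),.128]) for a in np.linspace(0,2*np.pi,360)]); print(r,q[:,0].min(),q[:,0].max(),q[:,1].min())
for v in (195,205,215):
    row=g[v,240:400].astype(int); print(v,"dark",[240+i for i in range(160) if row[i]<75][:1],[240+i for i in range(160) if row[i]<75][-1:])
col=g[150:240,319].astype(int);print("col",list(zip(range(150,240,2),col[::2])))
# white block top: mask bright
m=cv2.inRange(g,165,255);m[:,265:]=0;m[:120]=0;m[230:]=0
n,l,st,ce=cv2.connectedComponentsWithStats(m);i=1+st[1:,4].argmax();mm=(l==i).astype(np.uint8)
cs,hi=cv2.findContours(mm,cv2.RETR_CCOMP,cv2.CHAIN_APPROX_NONE)
for c,h in zip(cs,hi[0]):
    if cv2.contourArea(c)<150: continue
    W=(np.array([at(p,a[0],.056)[:2] for a in c])*1000).astype(np.float32); print(h[3],cv2.minAreaRect(W))
for uv in [(227,182),(184,177.5),(142,173),(100,167.5)]: print(at(p,uv,.056).round(4))
E
```

```text
0.032 269.3702333513827 368.5432457479485 175.68266655906965
0.038 260.07514157105993 377.84270884276003 166.07639667506214
195 dark [269] [368]
205 dark [264] [373]
215 dark [262] [375]
col [(150, np.int64(79)), (152, np.int64(77)), (154, np.int64(78)), (156, np.int64(78)), (158, np.int64(79)), (160, np.int64(78)), (162, np.int64(85)), (164, np.int64(70)), (166, np.int64(40)), (168, np.int64(64)), (170, np.int64(74)), (172, np.int64(72)), (174, np.int64(71)), (176, np.int64(136)), (178, np.int64(182)), (180, np.int64(179)), (182, np.int64(182)), (184, np.int64(185)), (186, np.int64(188)), (188, np.int64(186)), (190, np.int64(117)), (192, np.int64(38)), (194, np.int64(40)), (196, np.int64(67)), (198, np.int64(77)), (200, np.int64(76)), (202, np.int64(75)), (204, np.int64(74)), (206, np.int64(76)), (208, np.int64(75)), (210, np.int64(74)), (212, np.int64(71)), (214, np.int64(76)), (216, np.int64(78)), (218, np.int64(78)), (220, np.int64(79)), (222, np.int64(78)), (224, np.int64(78)), (226, np.int64(78)), (228, np.int64(78)), (230, np.int64(78)), (232, np.int64(79)), (234, np.int64(153)), (236, np.int64(174)), (238, np.int64(173))]
-1 ((560.4963989257812, 148.5153350830078), (238.23353576660156, 78.8133316040039), 87.11967468261719)
0 ((558.2052612304688, 56.71728515625), (24.506084442138672, 24.697895050048828), 79.40477752685547)
0 ((564.884033203125, 92.22402954101562), (24.233455657958984, 24.799074172973633), 79.49075317382812)
0 ((571.5309448242188, 127.75721740722656), (24.226409912109375, 24.808212280273438), 79.43563842773438)
0 ((578.1451416015625, 163.0040283203125), (24.90658187866211, 24.85275650024414), 79.32139587402344)
[0.5592 0.0552 0.056 ]
[0.5652 0.0914 0.056 ]
[0.5712 0.127  0.056 ]
[0.5781 0.1628 0.056 ]
```

apply_moves --rows "0.2 -0.03 0 0.5 0; 0.2 -0.03 0 1 0; 0.2 -0.03 0 1.4 0; 0.2 -0.03 0 1.7 0; 0.2 -0.03 0 1.9 0; 0.2 -0.03 0 2 0; 0.2 -0.03 0 2.1 0; 0.2 -0.03 0 2.2 0; 0.2 -0.03 0 2.25 0; 0.2 -0.03 0 2.25 0"

```text
time: 11.18
ee_pos: [0.5443, -0.023, 0.1526]
ee_rot: [-3.142, -0.002, -0.055]
contact_force: [0.2, 0.0, -0.9]
opening: 0.344
gripper_force: 61.7
```

apply_moves --rows "0.4 0 0 0 0; 0.5 0 0 0 0; 0.6 0 0 0 0; 0.7 0 0 0 0; 0.7 0 0 -0.5 0; 0.7 0 0 -2 0; 0.7 0 0 -4 0; 0.7 0 0 -6 0; 0.7 0 0 -8 0; 0.7 0 0 -9 0"

```text
time: 12.02
ee_pos: [0.5447, -0.0232, 0.2449]
ee_rot: [3.141, -0.004, -0.055]
contact_force: [-0.3, -0.4, -0.7]
opening: 0.701
gripper_force: 0.0
```

```bash
python3 - <<'E'
from h import *
p=ctrl.camera_params("wrist");im=ctrl.get_image("wrist");cv2.imwrite("pics/w6.png",im)
u=proj(p,[.544,-.0222,.162]).astype(int);print(u)
rc,br=neck(im,p,.162,(u[0]-70,max(u[1]-70,0),u[0]+70,u[1]+70)); print(rc,br)
g=cv2.cvtColor(im,cv2.COLOR_BGR2GRAY);m=np.zeros_like(g);m[u[1]-18:u[1]+18,u[0]-18:u[0]+18]=cv2.inRange(g,0,115)[u[1]-18:u[1]+18,u[0]-18:u[0]+18]
M=cv2.moments(m,True);c=(M['m10']/M['m00'],M['m01']/M['m00']);print("bore",c,M['m00'],at(p,c,.162))
hsv=cv2.cvtColor(im,cv2.COLOR_BGR2HSV)
r=cv2.inRange(hsv,(0,150,60),(6,255,255))|cv2.inRange(hsv,(174,150,60),(180,255,255)); r[:,:u[0]+40]=0
n,l,st,ce=cv2.connectedComponentsWithStats(r);print(st[1:],ce[1:])
go([.468,-.156,.2],np.radians(86.9))
E
```

```text
[318 207]
((544.0614013671875, -22.039608001708984), (34.12840270996094, 33.8525276184082), 86.84159851074219) ((448.68280029296875, -17.616127014160156), (28.19626808166504, 135.92578125), 86.88520050048828)
bore (318.54824561403507, 207.6578947368421) 228.0 [ 0.54426677 -0.02209824  0.162     ]
[[447 245  24  24 379]] [[458.31662269 256.31926121]]
t 12.07 tcp [ 0.5454 -0.0233  0.2459] j6 1.46 F [-0.3 -0.6  1.6] op 0.7
need (array([-7.03, 13.67,  4.56]), np.float64(-0.044327794173483426))
```

View pics/w6.png

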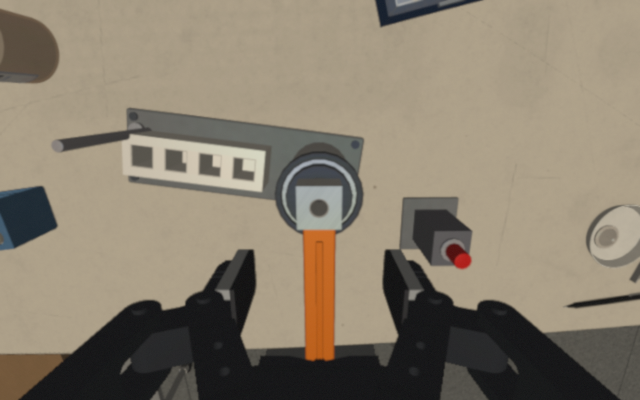

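The retainer is seated concentric in the post with its bore at (319,208) and the blade pointing at the robot. The pin head is at (461,260).

apply_moves --rows "0.7 -0.7 1.3 0 0; 0.7 -2 4 0 0; 0.7 -3.5 6.8 0 0; 0.7 -5 9.5 0.5 0; 0.7 -6.2 12 1 0; 0.7 -7 13.5 2 0; 0.7 -7 13.7 3.5 0; 0.7 -7 13.7 4.5 0; 0.7 -7 13.7 4.5 0; 0.7 -7 13.7 4.5 0"

```text
time: 12.9
ee_pos: [0.4657, -0.1553, 0.1961]
ee_rot: [-3.14, 0.002, -0.055]
contact_force: [-0.1, 0.6, -0.4]
opening: 0.7
gripper_force: 0.0
```

```bash
python3 - <<'E'
from h import *
s=ctrl.get_state();p=ctrl.camera_params("wrist");im=ctrl.get_image("wrist");cv2.imwrite("pics/w7.png",im)
hsv=cv2.cvtColor(im,cv2.COLOR_BGR2HSV)
r=cv2.inRange(hsv,(0,150,60),(6,255,255))|cv2.inRange(hsv,(174,150,60),(180,255,255))
n,l,st,ce=cv2.connectedComponentsWithStats(r);print(st[1:],ce[1:])
i=1+st[1:,4].argmax(); V=hsv[...,2][l==i]; print(np.percentile(V,[5,25,50,75,95]))
th,_=cv2.threshold(V,0,255,cv2.THRESH_OTSU);print(th)
t=((l==i)&(hsv[...,2]>th)).astype(np.uint8);cs,_=cv2.findContours(t,0,1);c=max(cs,key=cv2.contourArea);W=(np.array([at(p,a[0],.110)[:2] for a in c])*1000).astype(np.float32);print(cv2.minEnclosingCircle(W),cv2.minAreaRect(W))
cv2.imwrite("pics/w7c.png",cv2.resize(im[120:330,220:440],None,fx=2.5,fy=2.5))
c=np.array(cv2.minEnclosingCircle(W)[0])/1000; go([c[0],c[1],.1],np.radians(86.9))
E
```

```text
[[313 188  22  27 470]] [[323.41702128 201.1893617 ]]
[ 85. 156. 189. 198. 206.]
136.0
((466.45220947265625, -157.89869689941406), 8.286657333374023) ((466.44476318359375, -157.87832641601562), (15.956219673156738, 15.878021240234375), 86.88924407958984)
t 12.95 tcp [ 0.4664 -0.1554  0.1968] j6 1.16 F [-0.6  0.4  1.6] op 0.698
need (array([0.02, 0.25, 9.68]), np.float64(-0.0033505480567441737))
```

View pics/w7c.png

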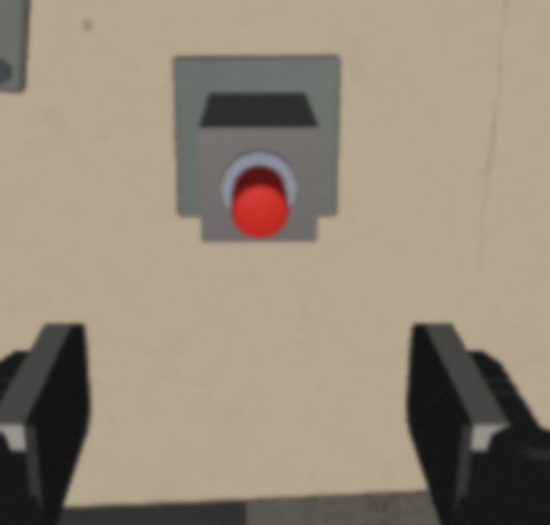

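The crop shows the bright red top disc of the pin centred in its collar on the stand. Now descend and grip it.

apply_moves --rows "0.6 0 0.1 1.5 0; 0.6 0 0.25 3.5 0; 0.6 0 0.25 5.5 0; 0.6 0 0.25 7.2 0; 0.6 0 0.25 8.5 0; 0.6 0 0.25 9.3 0; 0.6 0 0.25 9.6 0; 0.6 0 0.25 9.6 0; 0.6 0 0.25 9.6 0; 0.6 0 0.25 9.6 0"

```text
time: 13.78
ee_pos: [0.4668, -0.1587, 0.1019]
ee_rot: [3.141, -0.002, -0.055]
contact_force: [0.3, 0.2, -0.9]
opening: 0.598
gripper_force: 0.0
```

apply_moves --rows "0.4 0 0 0 0; 0.3 0 0 0 0; 0.2 0 0 0 0; 0.1 0 0 0 0; 0.1 0 0 0 0; 0.1 0 0 0 0; 0.1 0 0 0 0; 0.1 0 0 0 0; 0.1 0 0 0 0; 0.1 0 0 0 0" --force 50

```text
time: 14.62
ee_pos: [0.4666, -0.1595, 0.1024]
ee_rot: [3.139, -0.002, -0.055]
contact_force: [-1.3, -0.6, 7.2]
opening: 0.103
gripper_force: 3.8
```

apply_moves --rows "0.1 0 0 -0.3 0; 0.1 0 0 -1 0; 0.1 0 0 -2 0; 0.1 0 0 -4 0; 0.1 0 0 -6 0; 0.1 0 0 -8 0; 0.1 0 0 -11 0; 0.1 0 0 -14 0; 0.1 0 0 -16 0; 0.1 0 0 -17 0"

```text
time: 15.45
ee_pos: [0.4672, -0.1589, 0.2748]
ee_rot: [3.139, -0.006, -0.055]
contact_force: [-0.1, -0.7, -0.6]
opening: 0.098
gripper_force: 0.0
```

```bash
python3 - <<'E'
from h import *
go([.5443,-.0221,.27],np.radians(86.9))
E
```

```text
t 15.45 tcp [ 0.4672 -0.1589  0.2748] j6 1.16 F [-0.1 -0.7 -0.6] op 0.098
need (array([  6.94, -14.08,   0.49]), np.float64(-0.040256322316679416))
```

```bash
python3 - <<'E'
from h import *
im=ctrl.get_image("wrist");cv2.imwrite("pics/w8.png",im)
E
```

View pics/w8.png

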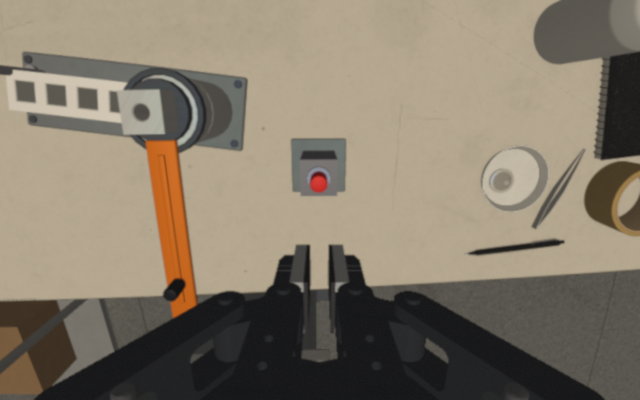

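The pin is still in the stand at (318,183), so the grip slipped off. The retainer hub also looks shifted in its seat, with the neck at (141,112). I'll measure both.

```bash
python3 - <<'E'
from h import *
from scipy.spatial.transform import Rotation as Ro
p=ctrl.camera_params("wrist");im=cv2.imread("pics/w8.png");s=ctrl.get_state()
Rt_=Rt(s); c=-p["R"].T@p["t"]; off=Rt_.T@(c-s["ee_pos"]); Rc=p["R"]@Rt_   # cam<-tool
def wp(pos,rot):
    R=Ro.from_euler("xyz",rot).as_matrix(); RR=Rc@R.T; return dict(p,R=RR,t=-RR@(np.array(pos)+R@off))
p7=wp([.4664,-.1554,.1968],[-3.1405,0,-.055])
def head(im,th=136,roi=None):
    hsv=cv2.cvtColor(im,cv2.COLOR_BGR2HSV)
    r=cv2.inRange(hsv,(0,150,60),(6,255,255))|cv2.inRange(hsv,(174,150,60),(180,255,255))
    if roi: k=np.zeros_like(r);k[roi[1]:roi[3],roi[0]:roi[2]]=255;r&=k
    r[hsv[...,2]<=th]=0; n,l,st,ce=cv2.connectedComponentsWithStats(r);i=1+st[1:,4].argmax();return ce[i],st[i]
a,b=head(im),head(cv2.imread("pics/w7.png"));print(a,b)
X=tri([(p,a[0]),(p7,b[0])]);print("w7+w8 top",X)
pt,ps=ctrl.camera_params("top"),ctrl.camera_params("scene")
t=head(cv2.imread("pics/top0.png"),60,(360,225,390,250));q=head(cv2.imread("pics/scene0.png"),60,(340,220,372,245));print(t,q)
print("mid-ish all",tri([(pt,t[0]),(ps,q[0])]))
for z in (.10,.105,.11): print(z,at(p,a[0],z),at(p7,b[0],z))
print(proj(ps,[.4665,-.158,.11]),proj(ps,[.4665,-.158,.084]))
rc,br=neck(im,p,.162,(110,80,170,140));print(rc,br)
E
```

```text
(array([318.41232227, 183.53554502]), array([311, 176,  16,  16, 211], dtype=int32)) (array([323.50692521, 203.97229917]), array([313, 194,  22,  21, 361], dtype=int32))
w7+w8 top [ 0.4656777  -0.15806678  0.10531004]
(array([376.72222222, 234.88888889]), array([375, 233,   5,   5,  18], dtype=int32)) (array([357.63934426, 232.62295082]), array([355, 228,   7,  11,  61], dtype=int32))
mid-ish all [ 0.46609805 -0.15721876  0.09687333]
0.1 [ 0.46445159 -0.15807735  0.1       ] [ 0.46403617 -0.15797256  0.1       ]
0.105 [ 0.46561437 -0.15813725  0.105     ] [ 0.46557341 -0.15799144  0.105     ]
0.11 [ 0.46677715 -0.15819715  0.11      ] [ 0.46711064 -0.15801032  0.11      ]
[358.27593216 228.05652642] [357.920644   237.01972107]Traceback (most recent call last):
  File "<stdin>", line 20, in <module>
  File "h.py", line 33, in neck
    cs,_=cv2.findContours(m,cv2.RETR_EXTERNAL,cv2.CHAIN_APPROX_NONE); c=max(cs,key=cv2.contourArea)
                                                                        ~~~^^^^^^^^^^^^^^^^^^^^^^^^
ValueError: max() iterable argument is empty
```

```bash
python3 - <<'E'
from h import *
p=ctrl.camera_params("wrist");im=cv2.imread("pics/w8.png");s=ctrl.get_state();R=Rt(s)
for dz in (.014,.005,-.005): print(dz,[proj(p,s["ee_pos"]+R@np.array([dx,.006,dz])).round(0) for dx in (-.011,.011)])
print(s["ee_pos"],s["opening"])
print("px",im[112,132],im[128,130],im[100,180])
print("seat pred ring centre",proj(p,[.5436,-.0221,.128]),"neck pred",proj(p,[.5436,-.0221,.162]),"bore", at(p,(142,112),.162))
cv2.imwrite("pics/w8c.png",np.vstack([cv2.resize(im[50:180,100:260],None,fx=3,fy=3,interpolation=2),cv2.resize(im[235:275,240:400],None,fx=3,fy=3,interpolation=2)]))
E
```

```text
0.014 [array([331., 262.]), array([332., 226.])]
0.005 [array([332., 270.]), array([332., 232.])]
-0.005 [array([332., 280.]), array([333., 240.])]
[ 0.46760454 -0.15914328  0.27523892] 0.09962743883990234
px [126 136 142] [157 171 175] [77 73 68]
seat pred ring centre [161.22635204 112.70510956] neck pred [141.65967546 113.63262418] bore [ 0.54482491 -0.02261985  0.162     ]
```

View pics/w8c.png

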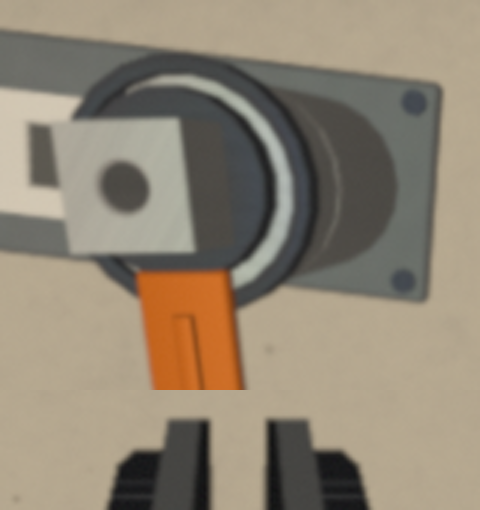

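The crop shows the hub still concentric in the seat. The pad tips sit at image row 245, lower than I predict, so I'll check where the fingertips are with the scene camera.

```bash
python3 - <<'E'
from h import *
p=ctrl.camera_params("scene");s=ctrl.get_state();R=Rt(s);im=ctrl.get_image("scene");cv2.imwrite("pics/s2.png",im);g=cv2.cvtColor(im,cv2.COLOR_BGR2GRAY)
for dx in (-.011,0,.011): print(dx,[proj(p,s["ee_pos"]+R@np.array([dx,0,dz])).round(1) for dz in (.014,0,-.02)])
u=proj(p,s["ee_pos"]+R@np.array([0,0,.014])).astype(int)
for v in range(u[1]-24,u[1]+16): print(v,' '.join(f"{g[v,c]:3d}" for c in range(u[0]-20,u[0]+21)))
E
```

```text
-0.011 [array([358.9, 172.8]), array([359. , 167.1]), array([359.3, 158.8])]
0 [array([361.1, 171.2]), array([361.3, 165.5]), array([361.6, 157.2])]
0.011 [array([363.3, 169.5]), array([363.5, 163.9]), array([363.8, 155.7])]
147 212 204 195 211 215 214 214 214 215 214 214 213 187  60  86 103  88  64  58  57  52  62  62  56  59  58  58  53  56 132 171 170 166 183 197 195 202 205 205 201 201
148 214 203 195 210 213 213 214 214 212 213 214 214 187  57  86 107  88  59  56  57  59  96 112  83  59  56  55  54  58 164 206 207 203 197 188 184 195 203 199 189 192
149 208 199 194 208 211 212 212 213 214 213 214 214 187  61  82  95  77  52  54  53  60 100 117  96  65  54  57  57  52 163 206 207 204 203 200 198 200 205 201 193 195
150 204 202 200 205 207 208 207 207 207 207 210 211 186  64  80  95  77  57  58  53  64  85  99  89  63  56  52  57  58 164 206 202 199 201 203 202 202 206 206 205 204
151 200 199 204 208 210 209 208 206 206 205 207 208 181  64  83  95  81  58  55  54  65  81  99  87  62  55  56  62  62 164 206 200 194 195 199 196 193 200 206 205 201
152 197 195 203 212 213 213 210 204
[... 5144 characters left out ...]
  51  52  47  54  49  52  50
183  53  51  50  48  45  43  49  47  46  49  44  47  47  46  43  49  46  45  48  48  46  48  50  51  46  44  51  47  51  56  52  52  53  52  47  47  51  49  50  49  45
184  54  51  51  50  51  48  48  52  48  47  47  47  50  50  45  42  48  50  50  44  41  44  52  49  49  43  48  49  49  50  56  54  49  51  53  51  49  48  54  50  49
185  47  56  50  53  54  48  49  48  50  53  53  52  50  49  45  44  47  46  46  44  51  47  46  46  42  48  48  49  57  54  49  52  50  53  52  54 118 158 161 161 161
186  47  50  52  50  52  52  51  50  49  47  55  49  47  53  47  50  49  52  47  48  50  51  50  52  47  55  55  53  54  48  53  49  51  53  51 118 165 175 177 176 176
```

apply_moves --rows "0.7 -0.1 -0.1 2 0; 0.7 -0.1 -0.1 5 0; 0.7 -0.1 -0.1 8 0; 0.7 -0.1 -0.1 11 0; 0.7 -0.1 -0.1 13.5 0; 0.7 -0.1 -0.1 15.5 0; 0.7 -0.1 -0.1 17 0; 0.7 -0.1 -0.1 17.8 0; 0.7 -0.1 -0.1 18 0; 0.7 -0.1 -0.1 18 0"

```text
time: 16.38
ee_pos: [0.4643, -0.157, 0.0899]
ee_rot: [-3.141, 0.002, -0.055]
contact_force: [-0.2, -0.1, 1.1]
opening: 0.701
gripper_force: 0.0
```

apply_moves --rows "0.7 0 0 0.3 0; 0.7 0 0 0.6 0; 0.7 0 0 1 0; 0.6 0 0 1 0; 0.5 0 0 1 0; 0.4 0 0 1 0; 0.3 0 0 1 0; 0.2 0 0 1 0; 0.1 0 0 1 0; 0.1 0 0 1 0" --force 20

```text
time: 17.22
ee_pos: [0.4652, -0.1575, 0.0812]
ee_rot: [3.141, -0.001, -0.055]
contact_force: [-0.8, -0.5, 2.7]
opening: 0.202
gripper_force: 19.6
```

apply_moves --rows "0.1 0 0 0 0; 0.1 0 0 0 0; 0.1 0 0 0 0; 0.1 0 0 0 0; 0.1 0 0 0 0; 0.1 0 0 0 0; 0.1 0 0 0 0; 0.1 0 0 0 0; 0.1 0 0 0 0; 0.1 0 0 0 0"

```text
time: 18.05
ee_pos: [0.4652, -0.1574, 0.0811]
ee_rot: [3.141, -0.0, -0.055]
contact_force: [-1.2, 0.8, 6.3]
opening: 0.204
gripper_force: 19.8
```

apply_moves --rows "0.1 0 0 0 0; 0.1 0 0 0 0; 0.1 0 0 0 0; 0.1 0 0 -0.3 0; 0.1 0 0 -1 0; 0.1 0 0 -2 0; 0.1 0 0 -4 0; 0.1 0 0 -6 0; 0.1 0 0 -8 0; 0.1 0 0 -10 0" --force 70

```text
time: 18.88
ee_pos: [0.4646, -0.1571, 0.1817]
ee_rot: [-3.141, 0.001, -0.055]
contact_force: [0.9, 0.0, -1.1]
opening: 0.183
gripper_force: 68.6
```

apply_moves --rows "0.1 0 0 -2 0; 0.1 0 0 -4 0; 0.1 0 0 -6 0; 0.1 0 0 -8 0; 0.1 0 0 -9.5 0; 0.1 0 0 -10 0; 0.1 0 0 -10 0; 0.1 0 0 -10 0; 0.1 0 0 -10 0; 0.1 0 0 -10 0"

```text
time: 19.72
ee_pos: [0.4643, -0.157, 0.2795]
ee_rot: [-3.14, 0.002, -0.055]
contact_force: [-0.4, -0.1, -0.4]
opening: 0.179
gripper_force: 68.6
```

```bash
python3 - <<'E'
from h import *
p=ctrl.camera_params("wrist");s=ctrl.get_state();im=ctrl.get_image("wrist");cv2.imwrite("pics/w9.png",im)
hsv=cv2.cvtColor(im,cv2.COLOR_BGR2HSV)
r=cv2.inRange(hsv,(0,150,60),(6,255,255))|cv2.inRange(hsv,(174,150,60),(180,255,255))
n,l,st,ce=cv2.connectedComponentsWithStats(r);print(st[1:],ce[1:].round(1))
print("pred head top",proj(p,s["ee_pos"]+[0,0,.029]),"collar",proj(p,s["ee_pos"]+[0,0,.003]),"tip",proj(p,s["ee_pos"]-[0,0,.073]))
go([.5441,-.0221,.28])
cv2.imwrite("pics/w9c.png",np.hstack([cv2.resize(im[140:340,220:420],None,fx=2,fy=2,interpolation=2),cv2.resize(im[30:230,60:260],None,fx=2,fy=2,interpolation=2)]))
E
```

```text
[[ 300  244   39   58 1876]] [[318.9 273. ]]
pred head top [320.6381745 286.2554393] collar [320.46131688 258.41359942] tip [320.1550792  210.47710204]
t 19.77 tcp [ 0.4644 -0.1571  0.2797] j6 1.16 F [ 0.3 -0.3 -0.5] op 0.178
need (array([  7.21, -13.91,  -0.03]), None)
```

View pics/w9c.png

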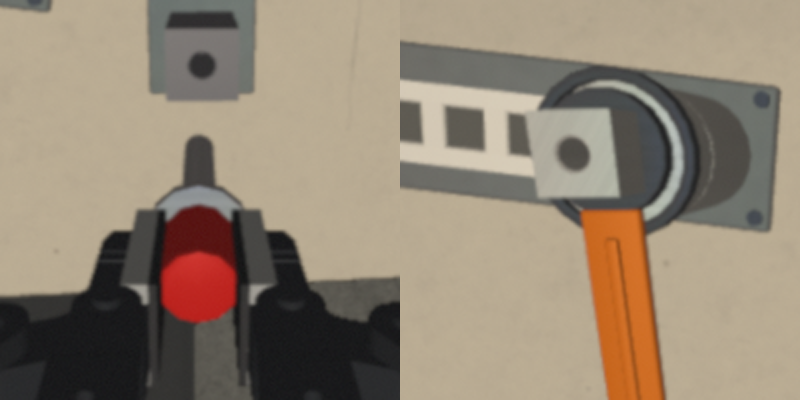

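The pin is held upright with its tip at about (319,210). The retainer bore is visible in the right half, near image pixel (146.5,106.5).

```bash
python3 - <<'E'
from h import *
p=ctrl.camera_params("wrist");s=ctrl.get_state();print(at(p,(146.5,106.5),.162), at(p,(319.2,210),s["ee_pos"][2]-.073)-s["ee_pos"])
go([.5442,-.0230,.27])
E
```

```text
[ 0.54471302 -0.02229357  0.162     ] [ 0.00045749  0.00065642 -0.073     ]
t 19.77 tcp [ 0.4644 -0.1571  0.2797] j6 1.16 F [ 0.3 -0.3 -0.5] op 0.178
need (array([  7.23, -13.82,   0.97]), None)
```

apply_moves --rows "0.1 0.5 -1 0 0; 0.1 1.5 -3 0 0; 0.1 2.8 -5.5 0 0; 0.1 4.2 -8 0 0; 0.1 5.5 -10.5 0 0; 0.1 6.6 -12.5 0 0; 0.1 7.2 -13.8 0 0; 0.1 7.22 -13.82 0.5 0; 0.1 7.22 -13.82 1 0; 0.1 7.22 -13.82 1 0"

```text
time: 20.6
ee_pos: [0.5435, -0.0233, 0.2691]
ee_rot: [3.141, 0.004, -0.055]
contact_force: [-0.0, -0.8, -0.8]
opening: 0.183
gripper_force: 68.6
```

```bash
python3 - <<'E'
from h import *
p=ctrl.camera_params("wrist");s=ctrl.get_state();im=ctrl.get_image("wrist");cv2.imwrite("pics/w10.png",im)
g=cv2.cvtColor(im,cv2.COLOR_BGR2GRAY);go([.5442,-.0230,.27])
print("bore pred",proj(p,[.5442,-.0221,.162]),"tip pred",proj(p,s["ee_pos"]+[0,.0009,-.073]))
x0,y0=270,170; m=cv2.inRange(g[y0:230,x0:370],0,105);n,l,st,ce=cv2.connectedComponentsWithStats(m)
for a,b in zip(st[1:],ce[1:]):
    if a[4]>30: print(a[:2]+[x0,y0],a[2:],b+[x0,y0])
for v in range(186,226,2): print(v,' '.join(f"{x:3d}" for x in g[v,296:344:2]))
E
```

```text
t 20.65 tcp [ 0.5437 -0.0236  0.2697] j6 1.46 F [ 0.  -0.7 -0.3] op 0.182
need (array([ 0.05, -0.07, -0.03]), None)
bore pred [318.49221431 196.55485468] tip pred [318.81577243 210.45799   ]
[270 170] [ 35  52 533] [282.16135084 190.24765478]
[289 170] [ 61  38 757] [318.47952444 182.51519155]
[333 170] [ 27  52 335] [350.65671642 196.27164179]
[311 189] [ 16  15 178] [318.5        196.20224719]
[311 208] [ 17  22 309] [319.01618123 219.63754045]
186  82 150 172 172 169 169 172 171 171 170 170 170 173 173 175 174 175 176 176 174 175 169 107  71
188  79 146 172 170 169 171 173 171 169 163 147 135 141 157 170 174 176 176 174 175 174 168 107  73
190  76 144 171 170 170 172 172 170 154 112  78  68  70  89 135 169 176 174 175 174 174 167 107  73
192  76 143 169 170 172 171 171 160 109  77  73  69  71  74  88 143 173 175 174 173 173 169 108  71
194  76 141 168 172 173 171 169 142  84  75  75  74  75  75  75 110 165 174 174 172 174 168 106  71
196  76 142 170 172 171 170 167 133  78  75  75  76  74  74  73 100 161 174 174 174 175 169 107  71
198  74 138 171 172 171 169 169 138  82  74  76  
[... 650 characters left out ...]

212  62 125 168 173 173 173 172 173 139  65  62  62  61  62  63 127 172 171 170 172 176 164  89  64
214  70 122 170 174 173 172 173 174 127  62  62  62  61  61  61 110 167 170 170 174 172 162  93  69
216  69 100 134 134 141 156 159 156 108  62  62  63  61  60  62 101 150 152 148 133 124 121  80  77
218 114  76  74  74  98 129 134 131  94  60  62  63  60  60  63  86 128 133 122  87  72  71  82 135
220 159 135  95  76  95 129 132 127  85  60  62  63  62  62  62  82 127 130 120  86  79 110 146 161
222 162 162 157 142 113 127 130 126  81  61  62  62  60  61  62  77 127 131 120 126 150 160 162 163
224 162 162 163 159 127 127 131 125  79  62  63  62  61  61  61  76 126 130 121 139 162 164 162 163
```

apply_moves --rows "0.1 0 -0.07 1 0; 0.1 0 -0.07 2 0; 0.1 0 -0.07 3 0; 0.1 0 -0.07 3.5 0; 0.1 0 -0.07 4 0; 0.1 0 -0.07 4.5 0; 0.1 0 -0.07 5 0; 0.1 0 -0.07 5.5 0; 0.1 0 -0.07 6 0; 0.1 0 -0.07 6 0"

```text
time: 21.48
ee_pos: [0.5441, -0.0225, 0.2098]
ee_rot: [-3.141, 0.002, -0.055]
contact_force: [-0.4, -0.4, -1.0]
opening: 0.185
gripper_force: 68.6
```

apply_moves --rows "0.1 0 0 0.4 0; 0.1 0 0 0.8 0; 0.1 0 0 1.2 0; 0.1 0 0 1.6 0; 0.1 0 0 2 0; 0.1 0 0 2.4 0; 0.1 0 0 2.8 0; 0.1 0 0 3.2 0; 0.1 0 0 3.4 0; 0.1 0 0 3.4 0"

```text
time: 22.32
ee_pos: [0.5444, -0.0226, 0.1762]
ee_rot: [-3.141, 0.001, -0.055]
contact_force: [-0.8, -1.1, -1.1]
opening: 0.181
gripper_force: 68.9
```

apply_moves --rows "0.1 0 0 0.3 0; 0.1 0 0 0.6 0; 0.1 0 0 0.9 0; 0.1 0 0 1.1 0; 0.1 0 0 1.2 0; 0.1 0 0 1.3 0; 0.1 0 0 1.4 0; 0.1 0 0 1.5 0; 0.1 0 0 1.5 0; 0.1 0 0 1.5 0"

```text
time: 23.15
ee_pos: [0.5447, -0.0227, 0.1634]
ee_rot: [3.141, -0.001, -0.055]
contact_force: [-3.6, -0.2, 8.3]
opening: 0.181
gripper_force: 69.7
```

apply_moves --rows "0.2 0 0 0 0; 0.3 0 0 0 0; 0.4 0 0 0 0; 0.5 0 0 0 0; 0.5 0 0 0 0; 0.5 0 0 -1 0; 0.5 0 0 -3 0; 0.5 0 0 -5 0; 0.5 0 0 -7 0; 0.5 0 0 -8 0"

```text
time: 23.98
ee_pos: [0.5461, -0.0228, 0.2451]
ee_rot: [3.141, -0.005, -0.055]
contact_force: [0.1, -0.0, 0.5]
opening: 0.501
gripper_force: 0.0
```

```bash
python3 - <<'E'
from h import *
p=ctrl.camera_params("wrist");s=ctrl.get_state();im=ctrl.get_image("wrist");cv2.imwrite("pics/w11.png",im)
hsv=cv2.cvtColor(im,cv2.COLOR_BGR2HSV)
r=cv2.inRange(hsv,(0,150,136),(6,255,255))|cv2.inRange(hsv,(174,150,136),(180,255,255))
n,l,st,ce=cv2.connectedComponentsWithStats(r);print(st[1:],ce[1:].round(1)); i=1+st[1:,4].argmax()
print("pred top",proj(p,[.5442,-.0223,.192]),"diam pred",proj(p,[.5442,-.0313,.192])-proj(p,[.5442,-.0133,.192]),at(p,ce[i],.192)); print(s["ee_pos"],s["opening"],s["joint_pos"].round(2))
# rack & tubes from the top and scene
pt,ps=ctrl.camera_params("top"),ctrl.camera_params("scene");t=cv2.imread("pics/top0.png");sc=cv2.imread("pics/scene0.png")
rng={"yellow":((22,140,120),(34,255,255)),"red":((174,140,80),(180,255,255)),"red2":((0,140,80),(6,255,255)),"purple":((115,90,50),(140,255,255)),"lb":((90,60,120),(104,255,255))}
for k,(a,b) in rng.items():
    for nm,I,P,roi in (("top",t,pt,(204,212,242,238)),("scene",sc,ps,(188,172,222,195))):
        h=cv2.cvtColor(I,cv2.COLOR_BGR2HSV);m=cv2.inRange(h,a,b);K=np.zeros_like(m);K[roi[1]:roi[3],roi[0]:roi[2]]=255;m&=K
        n,l,st,ce=cv2.connectedComponentsWithStats(m)
        if n>1: i=1+st[1:,4].argmax();print(k,nm,ce[i].round(1),st[i,4],at(P,ce[i],.110).round(4))
E
```

```text
[[307 209  25  24 457]] [[318.7 220.8]]
pred top [319.48582019 223.28442333] diam pred [27.03794693 -1.40218256] [ 0.54595775 -0.021899    0.192     ]
[ 0.54613265 -0.02281894  0.24506403] 0.5009204334199472 [-0.17  0.22  1.53  0.    1.39  1.46]
yellow top [222.9 224. ] 20 [0.4966 0.3699 0.11  ]
yellow scene [207.3 180.8] 21 [0.4971 0.3717 0.11  ]
red top [207.5 223. ] 2 [0.4997 0.4232 0.11  ]
red scene [195.1 177.3] 7 [0.4987 0.4262 0.11  ]
red2 top [207.5 225. ] 12 [0.4928 0.4227 0.11  ]
red2 scene [194.9 179. ] 19 [0.4886 0.4171 0.11  ]
purple top [215. 224.] 21 [0.4965 0.3971 0.11  ]
purple scene [201.  179.8] 23 [0.4932 0.3949 0.11  ]
lb top [224.2 223.3] 371 [0.4994 0.3655 0.11  ]
lb scene [198.5 191.7] 6 [0.4272 0.3402 0.11  ]
```

The pin head sits where a home pin should be. Next, the tubes in the rack.

apply_moves --rows "0.5 -0.3 -1.5 -0.5 0; 0.5 -0.9 -4.5 -1 0; 0.5 -1.5 -8 -1.5 0; 0.5 -2 -11.5 -1.5 0; 0.5 -2.6 -15 -1.5 0; 0.5 -3.2 -18.5 -1.5 0; 0.5 -3.8 -22 -1.5 0; 0.5 -4.4 -25 -1.5 0; 0.5 -5 -28 -1.5 0; 0.5 -5.3 -30 -1.5 0"

```text
time: 24.87
ee_pos: [0.507, 0.2826, 0.2561]
ee_rot: [-3.141, 0.002, -0.053]
contact_force: [-0.0, -0.5, 0.2]
opening: 0.496
gripper_force: 0.0
```

apply_moves --rows "0.5 -0.5 -2 0 -7; 0.5 -0.9 -4 0 -14; 0.5 -1.3 -6 0 -21; 0.5 -1.6 -8 0 -28; 0.5 -1.8 -9.5 0 -35; 0.5 -1.8 -10 0 -42; 0.5 -1.8 -10 0 -49; 0.5 -1.8 -10 0 -56; 0.5 -1.8 -10 0 -63; 0.5 -1.8 -10 0 -70"

```text
time: 25.7
ee_pos: [0.4954, 0.3806, 0.2559]
ee_rot: [-3.141, 0.001, 1.173]
contact_force: [-0.3, -0.2, 1.0]
opening: 0.498
gripper_force: 0.0
```

apply_moves --rows "0.5 0 0 0 -7; 0.5 0 0 0 -14; 0.5 0 0 0 -20; 0.5 0 0 0 -23; 0.5 0 0 0 -23; 0.5 0 0 0 -23; 0.5 0 0 0 -23; 0.5 0 0 0 -23; 0.5 0 0 0 -23; 0.5 0 0 0 -23"

```text
time: 26.53
ee_pos: [0.4958, 0.3807, 0.2569]
ee_rot: [-3.142, -0.0, 1.568]
contact_force: [0.2, -0.0, 0.2]
opening: 0.501
gripper_force: 0.0
```

```bash
python3 - <<'E'
from h import *
p=ctrl.camera_params("wrist");s=ctrl.get_state();im=ctrl.get_image("wrist");cv2.imwrite("pics/w12.png",im);np.save("w12.npy",{"s":s,"p":p},allow_pickle=True)
go([.497,.371,.2],0)
print(s["joint_pos"].round(2))
E
```

```text
t 26.58 tcp [0.4958 0.3806 0.2569] j6 0.55 F [-0.6  0.  -0.2] op 0.5
need (array([-0.96,  0.12,  5.69]), np.float64(-0.16345438393791767))
[0.54 0.34 1.33 0.   1.47 0.55]
```

View pics/w12.png

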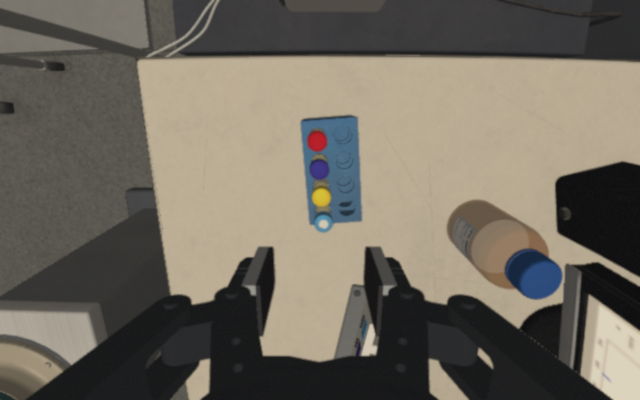

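The rack caps are at red (317,141), purple (319,169), yellow (321,197) and light blue (324,222). The brown bottle is off to the right.

```bash
cat > caps.py <<'E'
from h import *
RNG={"yellow":((20,120,120),(34,255,255)),"red":((0,140,100),(6,255,255)),"purple":((112,80,40),(145,255,255)),"lightblue":((88,50,110),(104,255,255))}
def cap(im,p,k,z,near=None):
    h=cv2.cvtColor(im,cv2.COLOR_BGR2HSV);m=cv2.inRange(h,*RNG[k])
    if k=="red": m|=cv2.inRange(h,(174,140,100),(180,255,255))
    if near is not None:
        u=proj(p,[*near,z]);K=np.zeros_like(m);cv2.circle(K,tuple(int(a) for a in u),20,255,-1);m&=K
    n,l,st,ce=cv2.connectedComponentsWithStats(m);i=1+st[1:,4].argmax()
    cs,_=cv2.findContours((l==i).astype(np.uint8),0,1);c=max(cs,key=cv2.contourArea)
    W=(np.array([at(p,a[0],z)[:2] for a in c])*1000).astype(np.float32);(x,y),r=cv2.minEnclosingCircle(W);return ce[i].round(1),st[i,4],np.array([x,y]).round(1),round(2*r,1),at(p,ce[i],z)[:2].round(4)
E
python3 - <<'E'
from caps import *
d=np.load("w12.npy",allow_pickle=True).item();p=d["p"];im=cv2.imread("pics/w12.png")
for k,n in (("yellow",(.497,.370)),("red",(.497,.423)),("purple",(.497,.397)),("lightblue",(.497,.344))): print(k,cap(im,p,k,.114,n))
E
```

```text
yellow (array([320.9, 196.9]), np.int32(288), array([498.2, 370.9]), 18.7, array([0.4986, 0.3711]))
red (array([316.8, 140.6]), np.int32(304), array([495.2, 423.1]), 17.6, array([0.495 , 0.4231]))
purple (array([318.9, 169.2]), np.int32(310), array([496.8, 397.3]), 18.4, array([0.4968, 0.3973]))
lightblue (array([322.3, 218.7]), np.int32(341), array([500.2, 352.3]), 31.2, array([0.4999, 0.3494]))
```

```bash
python3 - <<'E'
from h import *
go([.4985,.371,.088],np.radians(3.8))
E
```

```text
t 26.58 tcp [0.4958 0.3806 0.2569] j6 0.55 F [-0.6  0.  -0.2] op 0.5
need (array([-0.96,  0.27, 16.89]), np.float64(-3.963454383937915))
```

apply_moves --rows "0.5 -0.3 0.1 1 -2; 0.5 -0.96 0.27 3 -4; 0.5 -0.96 0.27 5 -4; 0.5 -0.96 0.27 7.5 -4; 0.5 -0.96 0.27 10 -4; 0.5 -0.96 0.27 12 -4; 0.5 -0.96 0.27 13 -4; 0.5 -0.96 0.27 14 -4; 0.5 -0.96 0.27 14 -4; 0.5 -0.96 0.27 14 -4"

```text
time: 27.42
ee_pos: [0.4989, 0.3713, 0.1173]
ee_rot: [3.141, -0.0, 1.638]
contact_force: [0.3, 0.3, 0.1]
opening: 0.496
gripper_force: 0.0
```

```bash
python3 - <<'E'
from caps import *
p=ctrl.camera_params("wrist");im=ctrl.get_image("wrist");cv2.imwrite("pics/w13.png",im)
for k,n in (("yellow",(.4985,.371)),): print(k,cap(im,p,k,.114,n))
go([.4985,.371,.088],np.radians(3.8))
E
```

```text
yellow (array([316.6, 252.9]), np.int32(873), array([498.6, 370.8]), 18.4, array([0.4987, 0.3711]))
t 27.47 tcp [0.4993 0.3715 0.118 ] j6 0.46 F [-0.4  0.4  0.1] op 0.501
need (array([-0.05, -0.09,  3.  ]), np.float64(0.05012803845681901))
```

apply_moves --rows "0.5 0 -0.05 0.6 0; 0.5 0 -0.05 1.2 0; 0.5 0 -0.05 1.8 0; 0.5 0 -0.05 2.4 0; 0.5 0 -0.05 2.8 0; 0.5 0 -0.05 3 0; 0.4 0 -0.05 3 0; 0.3 0 -0.05 3 0; 0.2 0 -0.05 3 0; 0.1 0 -0.05 3 0" --force 40

```text
time: 28.3
ee_pos: [0.4978, 0.3711, 0.0873]
ee_rot: [-3.142, -0.0, 1.638]
contact_force: [-0.8, 0.8, -0.0]
opening: 0.198
gripper_force: 39.0
```

apply_moves --rows "0.1 0 0 0 0; 0.1 0 0 0 0; 0.1 0 0 0 0; 0.1 0 0 -0.3 0; 0.1 0 0 -1 0; 0.1 0 0 -2 0; 0.1 0 0 -3 0; 0.1 0 0 -4 0; 0.1 0 0 -5 0; 0.1 0 0 -6 0"

```text
time: 29.13
ee_pos: [0.4979, 0.3709, 0.1486]
ee_rot: [3.141, -0.0, 1.638]
contact_force: [-0.2, -0.6, -2.8]
opening: 0.201
gripper_force: 39.5
```

apply_moves --rows "0.1 0 0 -1 0; 0.1 0 0 -2 0; 0.1 0 0 -3 0; 0.1 0 0 -5 0; 0.1 0 0 -7 0; 0.1 0 0 -9 0; 0.1 0 0 -10.5 0; 0.1 0 0 -11 0; 0.1 0 0 -11 0; 0.1 0 0 -11 0"

```text
time: 29.97
ee_pos: [0.4978, 0.3709, 0.2569]
ee_rot: [3.142, 0.0, 1.638]
contact_force: [-0.0, 1.0, -0.8]
opening: 0.2
gripper_force: 39.7
```

```bash
python3 - <<'E'
from caps import *
p=ctrl.camera_params("wrist");s=ctrl.get_state();im=ctrl.get_image("wrist");cv2.imwrite("pics/w14.png",im)
z=s["ee_pos"][2]+.026
c=cap(im,p,"yellow",z,s["ee_pos"][:2]);R=Rt(s);print(c,"tool offs",(R.T@(np.r_[c[2]/1000,z]-s["ee_pos"])).round(4))
go([.5584,.0565,.25],np.radians(-10.6)); print(s["gripper_force"])
E
```

```text
(array([317.3, 282. ]), np.int32(1111), array([498.6, 370.5]), 18.3, array([0.4981, 0.3708])) tool offs [-0.0004  0.0007 -0.026 ]
t 30.02 tcp [0.4975 0.3707 0.256 ] j6 0.46 F [-0.1 -0.3 -0.1] op 0.203
need (array([-31.76,   3.97,   0.62]), np.float64(14.452109771274621))
39.72776234149933
```

apply_moves --rows "0.1 -0.7 0.1 0 1; 0.1 -2.2 0.3 0 3; 0.1 -5 0.6 0 5; 0.1 -8.3 1 0 7; 0.1 -11.8 1.5 0 9; 0.1 -15.3 1.9 0 11; 0.1 -18.8 2.3 0 13; 0.1 -22.3 2.8 0 14.45; 0.1 -25.3 3.2 0 14.45; 0.1 -27.5 3.45 0 14.45"

```text
time: 30.85
ee_pos: [0.5505, 0.0947, 0.2562]
ee_rot: [-3.141, 0.002, 1.382]
contact_force: [0.7, -0.1, -0.5]
opening: 0.202
gripper_force: 39.7
```

```bash
python3 - <<'E'
from h import *
go([.5582,.0565,.25],np.radians(-10.6))
E
```

```text
t 30.85 tcp [0.5505 0.0947 0.2562] j6 0.24 F [ 0.7 -0.1 -0.5] op 0.202
need (array([-3.61,  1.47,  0.63]), np.float64(-0.2344011339701524))
```

apply_moves --rows "0.1 -1 0.3 0 0; 0.1 -2.2 0.8 0 0; 0.1 -3 1.1 0 0; 0.1 -3.4 1.3 0 0; 0.1 -3.6 1.3 0 0; 0.1 -3.6 1.3 0 0; 0.1 -3.6 1.3 0 0; 0.1 -3.6 1.3 0 0; 0.1 -3.6 1.3 0 0; 0.1 -3.6 1.3 0 0"

```text
time: 31.68
ee_pos: [0.5569, 0.0617, 0.2569]
ee_rot: [3.142, -0.0, 1.387]
contact_force: [0.4, 0.1, -0.1]
opening: 0.198
gripper_force: 39.7
```

```bash
cat > hold.py <<'E'
from caps import *
import sys
def hold(k,w,yaw=-10.6,z=.25,name="x"):
    """held cap k: find it, and the shift that puts the tube axis over well point w"""
    p=ctrl.camera_params("wrist");s=ctrl.get_state();im=ctrl.get_image("wrist");cv2.imwrite(f"pics/{name}.png",im)
    zz=s["ee_pos"][2]+.026; c=cap(im,p,k,zz,s["ee_pos"][:2]); off=np.r_[(c[2]/1000+c[4])/2,zz]-s["ee_pos"]
    print("cap off",off.round(4)); g=np.array([w[0]-off[0],w[1]-off[1],z]); go(g,np.radians(yaw)); return im,p
W={1:(.5584,.0565),2:(.5650,.0919),3:(.5716,.1273),4:(.5783,.1627)}
E
python3 - <<'E'
from hold import *
im,p=hold("yellow",W[1],name="w15")
g=cv2.cvtColor(im,cv2.COLOR_BGR2GRAY)
m=cv2.inRange(g,150,255)
cs,hi=cv2.findContours(m,cv2.RETR_CCOMP,cv2.CHAIN_APPROX_NONE)
for c,h in zip(cs,hi[0]):
    if h[3]>=0 and 150<cv2.contourArea(c)<1500:
        R_=cv2.minAreaRect((np.array([at(p,a[0],.056)[:2] for a in c])*1000).astype(np.float32))
        if 20<R_[1][0]<28 and 20<R_[1][1]<28: print(R_)
for i in W: print(i,proj(p,[*W[i],.056]))
E
```

```text
cap off [ 0.0004 -0.0003  0.026 ]
t 31.73 tcp [0.557  0.0616 0.2569] j6 0.17 F [0.3 0.1 0.5] op 0.194
need (array([-0.46,  0.19,  0.69]), np.float64(0.04401250633890186))
((578.5850219726562, 164.28414916992188), (20.0675106048584, 23.291135787963867), 79.44780731201172)
1 [320.34741996 178.59020678]
2 [320.38936716 145.67277294]
3 [320.43232674 110.91470272]
4 [320.5732908   74.25097281]
```

```bash
python3 - <<'E'
from hold import *
p=ctrl.camera_params("wrist");im=cv2.imread("pics/w15.png");g=cv2.cvtColor(im,cv2.COLOR_BGR2GRAY).astype(int)
for i in W:
    u,v=proj(p,[*W[i],.056]).astype(int)
    print(i,(u,v),"row",' '.join(map(str,g[v,u-26:u+27:2])),"| col",' '.join(map(str,g[v-26:v+27:2,u])))
    for n,a in (("x",g[v-4:v+5,u-30:u+31].mean(0)),("y",g[v-30:v+31,u-4:u+5].mean(1))):
        pass
E
```

```text
1 (np.int64(320), np.int64(178)) row 110 110 111 174 214 215 215 212 163 192 209 209 209 208 209 208 208 199 151 206 213 214 213 182 117 110 109 | col 100 95 148 213 218 217 218 217 200 215 216 216 216 208 126 94 95 95 132 202 214 213 205 132 108 106 97
2 (np.int64(320), np.int64(145)) row 113 112 113 180 217 217 217 213 163 214 220 220 220 220 220 220 220 215 153 201 215 215 216 207 126 113 113 | col 211 126 201 222 222 222 221 218 203 220 221 221 221 220 220 214 131 95 107 192 218 218 217 218 214 208 217
3 (np.int64(320), np.int64(110)) row 112 113 120 203 219 220 219 211 152 218 223 223 223 223 223 223 223 219 162 200 218 217 217 215 155 112 113 | col 222 207 220 223 223 223 223 216 182 220 223 223 223 223 223 223 223 222 166 154 218 221 222 221 221 208 213
4 (np.int64(320), np.int64(74)) row 112 111 147 217 222 222 221 206 153 218 223 223 223 223 223 223 223 222 172 181 219 221 220 220 185 116 112 | col 112 114 180 222 222 223 220 178 97 92 200 223 223 223 223 223 223 223 222 207 220 223 223 223 223 216 182
```

apply_moves --rows "0.1 -0.46 0.19 1 0; 0.1 -0.46 0.19 3 0; 0.1 -0.46 0.19 5 0; 0.1 -0.46 0.19 7 0; 0.1 -0.46 0.19 9 0; 0.1 -0.46 0.19 10.5 0; 0.1 -0.46 0.19 11 0; 0.1 -0.46 0.19 11 0; 0.1 -0.46 0.19 11 0; 0.1 -0.46 0.19 11 0"

```text
time: 32.57
ee_pos: [0.559, 0.0562, 0.1479]
ee_rot: [3.139, -0.0, 1.386]
contact_force: [-0.0, 0.2, -0.3]
opening: 0.202
gripper_force: 39.7
```

```bash
python3 - <<'E'
from hold import *
hold("yellow",W[1],z=.094,name="w16")
E
```

```text
cap off [ 0.0004 -0.0004  0.026 ]
t 32.62 tcp [0.559  0.0562 0.1481] j6 0.16 F [-0.3 -1.  -0.3] op 0.199
need (array([ 0.05, -0.12,  5.41]), np.float64(0.005089982481337074))
```

apply_moves --rows "0.1 0.05 -0.1 0.3 0; 0.1 0.05 -0.1 0.7 0; 0.1 0.05 -0.1 1.2 0; 0.1 0.05 -0.1 1.8 0; 0.1 0.05 -0.1 2.4 0; 0.1 0.05 -0.1 3.1 0; 0.1 0.05 -0.1 3.8 0; 0.1 0.05 -0.1 4.5 0; 0.1 0.05 -0.1 5 0; 0.1 0.05 -0.1 5.2 0"

```text
time: 33.45
ee_pos: [0.5565, 0.057, 0.0937]
ee_rot: [-3.14, 0.0, 1.386]
contact_force: [-0.3, -0.3, -0.3]
opening: 0.202
gripper_force: 39.7
```

apply_moves --rows "0.1 0 0 0.1 0; 0.25 0 0 0.1 0; 0.35 0 0 0.1 0; 0.45 0 0 0.1 0; 0.45 0 0 0 0; 0.45 0 0 -1 0; 0.45 0 0 -3 0; 0.45 0 0 -6 0; 0.45 0 0 -9.5 0; 0.45 0 0 -13 0"

```text
time: 34.28
ee_pos: [0.5567, 0.057, 0.227]
ee_rot: [-3.141, -0.0, 1.386]
contact_force: [0.3, -0.3, -0.6]
opening: 0.452
gripper_force: 0.0
```

```bash
python3 - <<'E'
from caps import *
p=ctrl.camera_params("wrist");im=ctrl.get_image("wrist");cv2.imwrite("pics/w17.png",im)
print(cap(im,p,"yellow",.120,(.5584,.0565)));s=ctrl.get_state();print(s["ee_pos"])
go([.4952,.4231,.23],np.radians(3.8))
E
```

```text
(array([318.9, 198.5]), np.int32(376), array([557.4,  56.2]), 18.6, array([0.5573, 0.0563]))
[0.56115761 0.05696177 0.23503512]
t 34.33 tcp [0.5612 0.057  0.235 ] j6 0.16 F [ 2.2 -0.4  4.8] op 0.452
need (array([ 34.78, -13.22,   0.4 ]), np.float64(-14.391314500886836))
```

Yellow is in well 1. Next, red.

apply_moves --rows "0.45 1 -0.4 0 0; 0.45 4 -1.5 -0.5 0; 0.45 7.5 -2.8 -0.5 -2; 0.45 11.2 -4.2 -0.5 -4; 0.45 15 -5.6 -0.5 -6; 0.45 18.8 -7 -0.5 -8; 0.45 22.5 -8.5 -0.5 -10; 0.45 26.2 -9.9 -0.5 -12; 0.45 29.8 -11.3 -0.5 -14.4; 0.45 32.5 -12.3 -0.5 -14.4"

```text
time: 35.17
ee_pos: [0.4938, 0.4024, 0.2293]
ee_rot: [-3.14, -0.001, 1.64]
contact_force: [0.4, -0.3, 0.4]
opening: 0.451
gripper_force: 0.0
```

apply_moves --rows "0.45 0.6 0 0.5 0; 0.45 1.2 0 1.5 0; 0.45 1.8 0 3 0; 0.45 2 0 4.5 0; 0.45 2 0 6 0; 0.45 2 0 7.5 0; 0.45 2 0 8.5 0; 0.45 2 0 9 0; 0.45 2 0 9 0; 0.45 2 0 9 0"

```text
time: 36.0
ee_pos: [0.495, 0.4186, 0.14]
ee_rot: [3.142, 0.0, 1.636]
contact_force: [0.6, -0.6, 0.9]
opening: 0.452
gripper_force: 0.0
```

```bash
python3 - <<'E'
from caps import *
p=ctrl.camera_params("wrist");im=ctrl.get_image("wrist");cv2.imwrite("pics/w18.png",im)
c=cap(im,p,"red",.114,(.4952,.4231));print(c)
go([*(c[2]/1000),.088],np.radians(3.8))
E
```

```text
(array([317.6, 228.3]), np.int32(706), array([494.9, 423. ]), 18.2, array([0.4949, 0.4232]))
t 36.05 tcp [0.4953 0.419  0.1406] j6 0.53 F [0.8 0.9 0.4] op 0.449
need (array([ 0.4 , -0.02,  5.26]), np.float64(-0.028151936317101445))
```

apply_moves --rows "0.45 0.4 0 0.6 0; 0.45 0.4 0 1.8 0; 0.45 0.4 0 3 0; 0.45 0.4 0 4.2 0; 0.45 0.4 0 5 0; 0.45 0.4 0 5.3 0; 0.45 0.4 0 5.3 0; 0.3 0.4 0 5.3 0; 0.2 0.4 0 5.3 0; 0.1 0.4 0 5.3 0"

```text
time: 36.88
ee_pos: [0.4941, 0.4234, 0.088]
ee_rot: [-3.142, -0.001, 1.637]
contact_force: [-1.4, 0.0, 2.5]
opening: 0.202
gripper_force: 39.1
```

apply_moves --rows "0.1 0 0 0 0; 0.1 0 0 0 0; 0.1 0 0 0 0; 0.1 0 0 -0.3 0; 0.1 0 0 -1 0; 0.1 0 0 -2 0; 0.1 0 0 -4 0; 0.1 0 0 -6 0; 0.1 0 0 -8 0; 0.1 0 0 -10 0"

```text
time: 37.72
ee_pos: [0.4953, 0.4228, 0.189]
ee_rot: [3.139, -0.0, 1.637]
contact_force: [-0.1, 0.6, -0.5]
opening: 0.203
gripper_force: 39.6
```

apply_moves --rows "0.1 0 0 -2 0; 0.1 0 0 -4 0; 0.1 0 0 -5.5 0; 0.1 0 0 -6.5 0; 0.1 0 0 -7 0; 0.1 0 0 -7 0; 0.1 0 0 -7 0; 0.1 0 0 -7 0; 0.1 0 0 -7 0; 0.1 0 0 -7 0"

```text
time: 38.55
ee_pos: [0.4941, 0.4228, 0.2558]
ee_rot: [-3.14, 0.001, 1.637]
contact_force: [-0.0, 0.3, -0.2]
opening: 0.199
gripper_force: 39.6
```

```bash
python3 - <<'E'
from hold import *
hold("red",W[2],z=.25,name="w19")
E
```

```text
cap off [-0.      0.0002  0.026 ]
t 38.6 tcp [0.4942 0.4228 0.2561] j6 0.53 F [-0.4  0.   0.8] op 0.196
need (array([-33.51,   4.87,   0.62]), np.float64(14.402545844430364))
```

apply_moves --rows "0.1 -0.7 0.1 0 1; 0.1 -2.4 0.35 0 3; 0.1 -5.4 0.8 0 5; 0.1 -8.8 1.3 0 7; 0.1 -12.3 1.8 0 9; 0.1 -15.9 2.3 0 11; 0.1 -19.4 2.8 0 13; 0.1 -22.8 3.3 0 14.4; 0.1 -25.8 3.75 0 14.4; 0.1 -28 4.07 0 14.4"

```text
time: 39.43
ee_pos: [0.5538, 0.143, 0.257]
ee_rot: [3.141, 0.001, 1.383]
contact_force: [0.4, 0.7, 0.2]
opening: 0.201
gripper_force: 39.6
```

apply_moves --rows "0.1 -1.8 0.8 0 0; 0.1 -3.3 1.4 0 0; 0.1 -4.4 1.8 0 0; 0.1 -5 2.1 0 0; 0.1 -5.13 2.14 1.5 0; 0.1 -5.13 2.14 4 0; 0.1 -5.13 2.14 7 0; 0.1 -5.13 2.14 9.5 0; 0.1 -5.13 2.14 10.8 0; 0.1 -5.13 2.14 10.8 0"

```text
time: 40.27
ee_pos: [0.5624, 0.0923, 0.1454]
ee_rot: [-3.134, 0.001, 1.386]
contact_force: [-0.7, 0.0, -0.0]
opening: 0.199
gripper_force: 39.6
```

apply_moves --rows "0.1 0 0 0 0; 0.1 0 0 0 0; 0.1 0 0 0 0; 0.1 0 0 0 0; 0.1 0 0 0 0; 0.1 0 0 0 0; 0.1 0 0 0 0; 0.1 0 0 0 0; 0.1 0 0 0 0; 0.1 0 0 0 0"

```text
time: 41.1
ee_pos: [0.5652, 0.092, 0.1489]
ee_rot: [3.142, -0.0, 1.386]
contact_force: [0.3, -0.1, 0.0]
opening: 0.202
gripper_force: 39.6
```

```bash
python3 - <<'E'
from hold import *
hold("red",W[2],z=.094,name="w20")
E
```

```text
cap off [ 0.0005 -0.0004  0.026 ]
t 41.15 tcp [0.5652 0.092  0.1489] j6 0.22 F [ 0.1  0.1 -0.4] op 0.202
need (array([ 0.02, -0.08,  5.49]), np.float64(0.0016417878823062892))
```

apply_moves --rows "0.1 0 -0.08 0.4 0; 0.1 0 -0.08 0.9 0; 0.1 0 -0.08 1.5 0; 0.1 0 -0.08 2.1 0; 0.1 0 -0.08 2.7 0; 0.1 0 -0.08 3.4 0; 0.1 0 -0.08 4.1 0; 0.1 0 -0.08 4.8 0; 0.1 0 -0.08 5.3 0; 0.1 0 -0.08 5.45 0"

```text
time: 41.98
ee_pos: [0.5641, 0.0921, 0.0939]
ee_rot: [-3.141, 0.0, 1.386]
contact_force: [-1.3, -0.2, 7.5]
opening: 0.203
gripper_force: 40.4
```

apply_moves --rows "0.1 0 0 0 0; 0.25 0 0 0 0; 0.35 0 0 0 0; 0.45 0 0 0 0; 0.45 0 0 0 0; 0.45 0 0 -1 0; 0.45 0 0 -3 0; 0.45 0 0 -6 0; 0.45 0 0 -9.5 0; 0.45 0 0 -13 0"

```text
time: 42.82
ee_pos: [0.5639, 0.0921, 0.2262]
ee_rot: [-3.141, 0.0, 1.386]
contact_force: [1.1, -0.2, -0.8]
opening: 0.448
gripper_force: 0.0
```

```bash
python3 - <<'E'
from caps import *
p=ctrl.camera_params("wrist");im=ctrl.get_image("wrist");cv2.imwrite("pics/w21.png",im)
print(cap(im,p,"red",.120,(.565,.0919)))
go([.4968,.3973,.23],np.radians(3.8))
E
```

```text
(array([318.7, 198.8]), np.int32(346), array([564.3,  91.1]), 18.5, array([0.5644, 0.0914]))
t 42.87 tcp [0.5684 0.0923 0.2344] j6 0.22 F [3.  0.6 4.5] op 0.446
need (array([ 28.66, -12.64,   0.36]), np.float64(-14.390008478902743))
```

Red is in well 2. Next, purple.

apply_moves --rows "0.45 1 -0.4 0 0; 0.45 3.5 -1.5 -0.5 0; 0.45 6.5 -2.8 -0.5 -2; 0.45 9.8 -4.3 -0.5 -4; 0.45 13 -5.7 -0.5 -6; 0.45 16.2 -7.1 -0.5 -8; 0.45 19.4 -8.5 -0.5 -10; 0.45 22.6 -9.9 -0.5 -12; 0.45 25.3 -11 -0.5 -14.4; 0.45 27 -11.8 -0.5 -14.4"

```text
time: 43.7
ee_pos: [0.4961, 0.3825, 0.2285]
ee_rot: [-3.14, -0.001, 1.641]
contact_force: [-0.1, 0.0, 0.3]
opening: 0.452
gripper_force: 0.0
```

apply_moves --rows "0.45 0.5 0 0.5 0; 0.45 1 0 1.5 0; 0.45 1.5 0 3 0; 0.45 1.6 0 4.5 0; 0.45 1.6 0 6 0; 0.45 1.6 0 7.5 0; 0.45 1.6 0 8.5 0; 0.45 1.6 0 9 0; 0.45 1.6 0 9 0; 0.45 1.6 0 9 0"

```text
time: 44.53
ee_pos: [0.4973, 0.3947, 0.1394]
ee_rot: [3.142, 0.0, 1.636]
contact_force: [0.0, 0.4, 0.3]
opening: 0.449
gripper_force: 0.0
```

```bash
python3 - <<'E'
from caps import *
p=ctrl.camera_params("wrist");im=ctrl.get_image("wrist");cv2.imwrite("pics/w22.png",im)
c=cap(im,p,"purple",.114,(.4968,.3973));print(c)
go([*(c[2]/1000),.088],np.radians(3.8))
E
```

```text
(array([316.4, 230. ]), np.int32(842), array([496.8, 398.4]), 21.0, array([0.4966, 0.3984]))
t 44.58 tcp [0.4976 0.3951 0.14  ] j6 0.5 F [-0.7  1.   0.8] op 0.45
need (array([ 0.33, -0.07,  5.2 ]), np.float64(-0.028454136368523564))
```

apply_moves --rows "0.45 0.22 -0.07 0.6 0; 0.45 0.22 -0.07 1.8 0; 0.45 0.22 -0.07 3 0; 0.45 0.22 -0.07 4.2 0; 0.45 0.22 -0.07 5 0; 0.45 0.22 -0.07 5.2 0; 0.45 0.22 -0.07 5.2 0; 0.3 0.22 -0.07 5.2 0; 0.2 0.22 -0.07 5.2 0; 0.1 0.22 -0.07 5.2 0"

```text
time: 45.42
ee_pos: [0.496, 0.3976, 0.0885]
ee_rot: [3.141, -0.001, 1.637]
contact_force: [-2.1, -1.0, 3.6]
opening: 0.2
gripper_force: 39.0
```

apply_moves --rows "0.1 0 0 0 0; 0.1 0 0 0 0; 0.1 0 0 0 0; 0.1 0 0 -0.3 0; 0.1 0 0 -1 0; 0.1 0 0 -2 0; 0.1 0 0 -4 0; 0.1 0 0 -6 0; 0.1 0 0 -8 0; 0.1 0 0 -10 0"

```text
time: 46.25
ee_pos: [0.4968, 0.3971, 0.1897]
ee_rot: [3.14, 0.0, 1.637]
contact_force: [0.7, 0.2, -0.2]
opening: 0.197
gripper_force: 40.0
```

apply_moves --rows "0.1 0 0 -2 0; 0.1 0 0 -4 0; 0.1 0 0 -5.5 0; 0.1 0 0 -6.5 0; 0.1 0 0 -7 0; 0.1 0 0 -7 0; 0.1 0 0 -7 0; 0.1 0 0 -7 0; 0.1 0 0 -7 0; 0.1 0 0 -7 0"

```text
time: 47.08
ee_pos: [0.4959, 0.3971, 0.2563]
ee_rot: [-3.14, 0.001, 1.637]
contact_force: [0.3, 0.1, -0.9]
opening: 0.201
gripper_force: 40.0
```

```bash
python3 - <<'E'
from hold import *
hold("purple",W[3],z=.25,name="w23")
E
```

```text
cap off [0.0002 0.0006 0.026 ]
t 47.13 tcp [0.4959 0.3971 0.2565] j6 0.5 F [-0.3  0.1 -0.1] op 0.2
need (array([-27.48,   5.74,   0.67]), np.float64(14.402635062611282))
```

apply_moves --rows "0.1 -0.6 0.1 0 1; 0.1 -2 0.4 0 3; 0.1 -4.5 0.9 0 5; 0.1 -7.3 1.5 0 7; 0.1 -10.2 2.1 0 9; 0.1 -13.1 2.7 0 11; 0.1 -16 3.3 0 13; 0.1 -18.8 3.9 0 14.4; 0.1 -21.3 4.4 0 14.4; 0.1 -23 4.8 0 14.4"

```text
time: 47.97
ee_pos: [0.5596, 0.1671, 0.2575]
ee_rot: [3.141, 0.002, 1.382]
contact_force: [-0.0, 0.4, -0.5]
opening: 0.199
gripper_force: 40.0
```

apply_moves --rows "0.1 -1.5 0.7 0 0; 0.1 -2.7 1.3 0 0; 0.1 -3.6 1.8 0 0; 0.1 -4 2 0 0; 0.1 -4.1 2.02 1.5 0; 0.1 -4.1 2.02 4 0; 0.1 -4.1 2.02 7 0; 0.1 -4.1 2.02 9.5 0; 0.1 -4.1 2.02 10.8 0; 0.1 -4.1 2.02 10.8 0"

```text
time: 48.8
ee_pos: [0.5689, 0.1272, 0.1458]
ee_rot: [-3.134, 0.002, 1.386]
contact_force: [-0.2, -0.3, -0.1]
opening: 0.2
gripper_force: 40.0
```

apply_moves --rows "0.1 0 0 0 0; 0.1 0 0 0 0; 0.1 0 0 0 0; 0.1 0 0 0 0; 0.1 0 0 0 0; 0.1 0 0 0 0; 0.1 0 0 0 0; 0.1 0 0 0 0; 0.1 0 0 0 0; 0.1 0 0 0 0"

```text
time: 49.63
ee_pos: [0.5716, 0.127, 0.1494]
ee_rot: [-3.142, -0.0, 1.386]
contact_force: [0.2, 0.4, 0.3]
opening: 0.2
gripper_force: 40.0
```

```bash
python3 - <<'E'
from hold import *
hold("purple",W[3],z=.094,name="w24")
E
```

```text
cap off [0.0004 0.0004 0.026 ]
t 49.68 tcp [0.5716 0.127  0.1494] j6 0.28 F [ 0.9  0.5 -0.7] op 0.2
need (array([-0.01, -0.04,  5.54]), np.float64(-0.0010007914837757426))
```

apply_moves --rows "0.1 0 -0.04 0.4 0; 0.1 0 -0.04 0.9 0; 0.1 0 -0.04 1.5 0; 0.1 0 -0.04 2.1 0; 0.1 0 -0.04 2.7 0; 0.1 0 -0.04 3.4 0; 0.1 0 -0.04 4.1 0; 0.1 0 -0.04 4.8 0; 0.1 0 -0.04 5.3 0; 0.1 0 -0.04 5.5 0"

```text
time: 50.52
ee_pos: [0.5713, 0.1271, 0.0944]
ee_rot: [-3.141, -0.0, 1.386]
contact_force: [-2.4, 0.1, 13.2]
opening: 0.199
gripper_force: 41.4
```

apply_moves --rows "0.1 0 0 0 0; 0.25 0 0 0 0; 0.35 0 0 0 0; 0.45 0 0 0 0; 0.45 0 0 0 0; 0.45 0 0 -1 0; 0.45 0 0 -3 0; 0.45 0 0 -6 0; 0.45 0 0 -9.5 0; 0.45 0 0 -13 0"

```text
time: 51.35
ee_pos: [0.5708, 0.127, 0.2262]
ee_rot: [-3.141, 0.0, 1.386]
contact_force: [1.8, 0.7, 0.3]
opening: 0.452
gripper_force: 0.0
```

```bash
python3 - <<'E'
from caps import *
p=ctrl.camera_params("wrist");im=ctrl.get_image("wrist");cv2.imwrite("pics/w25.png",im)
print(cap(im,p,"purple",.120,(.5716,.1273)))
go([.5003,.3452,.23],np.radians(3.8))
E
```

```text
(array([319.5, 198.4]), np.int32(367), array([571.4, 126.2]), 19.4, array([0.5719, 0.1265]))
t 51.4 tcp [0.5752 0.1275 0.2345] j6 0.28 F [1.8 1.2 5.5] op 0.448
need (array([ 20.02, -11.37,   0.37]), np.float64(-14.395610885630532))
```

Purple is in well 3. Next, light blue.

apply_moves --rows "0.45 0.8 -0.4 0 0; 0.45 2.6 -1.5 -0.5 0; 0.45 4.8 -2.7 -0.5 -2; 0.45 7 -4 -0.5 -4; 0.45 9.2 -5.2 -0.5 -6; 0.45 11.4 -6.5 -0.5 -8; 0.45 13.6 -7.7 -0.5 -10; 0.45 15.8 -9 -0.5 -12; 0.45 17.7 -10.1 -0.5 -14.4; 0.45 19 -10.8 -0.5 -14.4"

```text
time: 52.23
ee_pos: [0.4982, 0.3357, 0.2287]
ee_rot: [-3.14, -0.0, 1.639]
contact_force: [0.1, 0.5, -0.0]
opening: 0.449
gripper_force: 0.0
```

apply_moves --rows "0.45 0.3 0 0.5 0; 0.45 0.6 0 1.5 0; 0.45 0.8 0 3 0; 0.45 0.8 0 4.5 0; 0.45 0.8 0 6 0; 0.45 0.8 0 7.5 0; 0.45 0.8 0 8.5 0; 0.45 0.8 0 9 0; 0.45 0.8 0 9 0; 0.45 0.8 0 9 0"

```text
time: 53.07
ee_pos: [0.4999, 0.3413, 0.1394]
ee_rot: [3.142, 0.0, 1.636]
contact_force: [-0.7, 1.1, 0.4]
opening: 0.447
gripper_force: 0.0
```

```bash
python3 - <<'E'
from caps import *
p=ctrl.camera_params("wrist");im=ctrl.get_image("wrist");cv2.imwrite("pics/w26.png",im)
u=proj(p,[.5003,.3452,.114]).astype(int);h=cv2.cvtColor(im,cv2.COLOR_BGR2HSV);print(u)
for d in range(-24,25,3): print(d,h[u[1]+d,u[0]],h[u[1],u[0]+d])
c=cap(im,p,"lightblue",.114,(.5003,.3452));print(c)
g=cv2.GaussianBlur(h[...,2],(5,5),1);ci=cv2.HoughCircles(g[u[1]-40:u[1]+40,u[0]-40:u[0]+40],cv2.HOUGH_GRADIENT,1,30,param1=80,param2=12,minRadius=11,maxRadius=22);print(ci)
if ci is not None:
    for a in ci[0]: print(at(p,(a[0]+u[0]-40,a[1]+u[1]-40),.114),a[2])
go([.5003,.3452,.09],np.radians(3.8))
E
```

```text
[318 229]
-24 [ 24  78 124] [ 20  52 171]
-21 [ 25  75 125] [ 20  17 133]
-18 [98 85 72] [104  43 119]
-15 [100 119  73] [102  70 113]
-12 [100 132 143] [100 124 148]
-9 [100 135 166] [ 99 123 153]
-6 [ 99 113 160] [ 30  17 175]
-3 [ 21  39 191] [ 19  44 196]
0 [ 20  43 195] [ 20  43 195]
3 [ 19  43 195] [ 20  43 195]
6 [ 20  43 195] [ 20  40 192]
9 [ 45  12 166] [ 99  91 151]
12 [ 99 122 148] [ 99 123 147]
15 [100  64 135] [100 117 129]
18 [ 19  52 172] [100  26 116]
21 [ 19  52 171] [100  26 119]
24 [ 20  52 171] [100  26 118]
(array([318.2, 228.3]), np.int32(566), array([500. , 347.2]), 22.2, array([0.5001, 0.3461]))
[[[40.5 42.5 15. ]]]
[0.50046471 0.34412857 0.114     ] 15.0
t 53.12 tcp [0.5002 0.3416 0.14  ] j6 0.42 F [-0.7 -0.1  0.3] op 0.449
need (array([0.36, 0.03, 5.  ]), np.float64(-0.028706376796378663))
```

apply_moves --rows "0.45 0.31 0.03 0.6 0; 0.45 0.31 0.03 1.8 0; 0.45 0.31 0.03 3 0; 0.45 0.31 0.03 4.2 0; 0.45 0.31 0.03 4.8 0; 0.45 0.31 0.03 5 0; 0.45 0.31 0.03 5 0; 0.3 0.31 0.03 5 0; 0.2 0.31 0.03 5 0; 0.1 0.31 0.03 5 0"

```text
time: 53.95
ee_pos: [0.4997, 0.3451, 0.0904]
ee_rot: [3.141, -0.001, 1.637]
contact_force: [-0.4, 0.0, 2.8]
opening: 0.2
gripper_force: 39.0
```

apply_moves --rows "0.1 0 0 0 0; 0.1 0 0 0 0; 0.1 0 0 0 0; 0.1 0 0 -0.3 0; 0.1 0 0 -1 0; 0.1 0 0 -2 0; 0.1 0 0 -4 0; 0.1 0 0 -6 0; 0.1 0 0 -8 0; 0.1 0 0 -10 0"

```text
time: 54.78
ee_pos: [0.4997, 0.3448, 0.1913]
ee_rot: [3.141, -0.0, 1.637]
contact_force: [-0.8, -0.7, -0.4]
opening: 0.197
gripper_force: 39.5
```

apply_moves --rows "0.1 0 0 -2 0; 0.1 0 0 -4 0; 0.1 0 0 -5.5 0; 0.1 0 0 -6.5 0; 0.1 0 0 -7 0; 0.1 0 0 -7 0; 0.1 0 0 -7 0; 0.1 0 0 -7 0; 0.1 0 0 -7 0; 0.1 0 0 -7 0"

```text
time: 55.62
ee_pos: [0.4993, 0.3446, 0.2584]
ee_rot: [-3.14, 0.001, 1.637]
contact_force: [-0.3, -0.1, -0.1]
opening: 0.198
gripper_force: 39.5
```

```bash
python3 - <<'E'
from hold import *
hold("lightblue",W[4],yaw=-40.6,z=.25,name="w27")
im=cv2.imread("pics/w27.png");p=ctrl.camera_params("wrist");s=ctrl.get_state();print(cap(im,p,"lightblue",s["ee_pos"][2]+.024,s["ee_pos"][:2]))
E
```

```text
cap off [0.0005 0.0014 0.026 ]
t 55.67 tcp [0.4993 0.3446 0.2586] j6 0.42 F [ 0.6  0.5 -1.3] op 0.2
need (array([-18.82,   6.61,   0.86]), np.float64(44.402154183605916))
(array([317.5, 278.1]), np.int32(748), array([500.4, 344.8]), 17.9, array([0.4997, 0.3454]))
```

apply_moves --rows "0.1 -0.5 0.2 0 4; 0.1 -1.6 0.55 0 9; 0.1 -3.2 1.1 0 14; 0.1 -5 1.75 0 19; 0.1 -7 2.45 0 24; 0.1 -9 3.15 0 29; 0.1 -11 3.85 0 34; 0.1 -12.8 4.5 0 39; 0.1 -14.4 5.05 0 43; 0.1 -15.5 5.45 0 44.4"

```text
time: 56.5
ee_pos: [0.5647, 0.1921, 0.259]
ee_rot: [3.141, 0.001, 0.859]
contact_force: [0.4, -0.5, 0.3]
opening: 0.196
gripper_force: 39.5
```

apply_moves --rows "0.1 -0.5 1.1 0 0; 0.1 -1 2 0 0; 0.1 -1.35 2.8 0 0; 0.1 -1.5 3.1 0 0; 0.1 -1.55 3.13 1 0; 0.1 -1.55 3.13 3.5 0; 0.1 -1.55 3.13 6.5 0; 0.1 -1.55 3.13 9 0; 0.1 -1.55 3.13 10.8 0; 0.1 -1.55 3.13 10.8 0"

```text
time: 57.33
ee_pos: [0.5741, 0.1618, 0.1464]
ee_rot: [-3.135, 0.007, 0.863]
contact_force: [-0.9, -0.6, 0.2]
opening: 0.202
gripper_force: 39.5
```

apply_moves --rows "0.1 0 0 0 0; 0.1 0 0 0 0; 0.1 0 0 0 0; 0.1 0 0 0 0; 0.1 0 0 0 0; 0.1 0 0 0 0; 0.1 0 0 0 0; 0.1 0 0 0 0; 0.1 0 0 0 0; 0.1 0 0 0 0"

```text
time: 58.17
ee_pos: [0.578, 0.1616, 0.1514]
ee_rot: [-3.142, -0.0, 0.862]
contact_force: [-0.2, 0.5, 0.5]
opening: 0.198
gripper_force: 39.5
```

```bash
python3 - <<'E'
from hold import *
im,p=hold("lightblue",W[4],yaw=-40.6,z=.097,name="w28")
s=ctrl.get_state();c=cap(im,p,"lightblue",s["ee_pos"][2]+.024,s["ee_pos"][:2]);print(c,(c[2]/1000-s["ee_pos"][:2]))
E
```

```text
cap off [0.0009 0.001  0.026 ]
t 58.22 tcp [0.5779 0.1616 0.1514] j6 0.87 F [ 0.4 -0.7 -0.3] op 0.201
need (array([-0.03, -0.05,  5.44]), np.float64(0.0015884325007533562))
(array([319. , 278.7]), np.int32(770), array([578.5, 161.7]), 17.6, array([0.5787, 0.1621])) [0.00056191 0.0001172 ]
```

apply_moves --rows "0.1 0.03 -0.04 0.4 0; 0.1 0.03 -0.04 0.9 0; 0.1 0.03 -0.04 1.5 0; 0.1 0.03 -0.04 2.1 0; 0.1 0.03 -0.04 2.7 0; 0.1 0.03 -0.04 3.4 0; 0.1 0.03 -0.04 4.1 0; 0.1 0.03 -0.04 4.8 0; 0.1 0.03 -0.04 5.3 0; 0.1 0.03 -0.04 5.45 0"

```text
time: 59.05
ee_pos: [0.5777, 0.1621, 0.0964]
ee_rot: [-3.141, 0.0, 0.862]
contact_force: [-1.5, 1.0, 6.6]
opening: 0.2
gripper_force: 40.2
```

apply_moves --rows "0.1 0 0 0 0; 0.25 0 0 0 0; 0.35 0 0 0 0; 0.4 0 0 0 0; 0.4 0 0 0 0; 0.4 0 0 -1 0; 0.4 0 0 -3 0; 0.4 0 0 -6 0; 0.4 0 0 -9.5 0; 0.4 0 0 -13 0"

```text
time: 59.88
ee_pos: [0.5773, 0.162, 0.2287]
ee_rot: [-3.141, 0.0, 0.862]
contact_force: [0.7, 0.3, 0.3]
opening: 0.398
gripper_force: 0.0
```

apply_moves --rows "0 -0.3 0 0 7; 0 -1 0 0 14; 0 -2 0 0 21; 0 -3.5 0 0 28; 0 -5 0 0 35; 0 -6.5 0 0 40; 0 -8 0 0 44; 0 -9 0 0 47; 0 -10 0 0 49.4; 0 -10 0 0 49.4"

```text
time: 60.72
ee_pos: [0.5115, 0.085, 0.2279]
ee_rot: [3.141, -0.0, -0.002]
contact_force: [0.1, 0.3, 0.4]
opening: 0.002
gripper_force: 0.0
```

```bash
python3 - <<'E'
from hold import *
p=ctrl.camera_params("wrist");im=ctrl.get_image("wrist");cv2.imwrite("pics/w29.png",im);s=ctrl.get_state();print(s["ee_pos"],s["ee_rot"],s["opening"])
for k,i in (("yellow",1),("red",2),("purple",3),("lightblue",4)):
    try: print(k,cap(im,p,k,.120,W[i]))
    except Exception as e: print(k,e)
hsv=cv2.cvtColor(im,cv2.COLOR_BGR2HSV);print("pin exp",proj(p,[.5442,-.0223,.192]))
pt=ctrl.camera_params("top");t=ctrl.get_image("top");cv2.imwrite("pics/top2.png",t)
o=cv2.inRange(cv2.cvtColor(t,cv2.COLOR_BGR2HSV),(8,150,100),(20,255,255));o[:200]=0;o[:,:300]=0;o[:,400:]=0
n,l,st,ce=cv2.connectedComponentsWithStats(o);i=1+st[1:,4].argmax();print(st[i])
pts=np.array([at(pt,(x,y),.137)[:2] for y,x in np.argwhere(l==i)]);c0=pts.mean(0);u=np.linalg.svd(pts-c0)[2][0];print("blade",c0,u,pts[:,0].min())
cv2.imwrite("pics/mix.png",np.vstack([im,cv2.resize(t[170:290,200:440],(640,320))[:200]]))
E
```

```text
[0.51249856 0.08580119 0.227856  ] [-3.14137907e+00 -1.25155518e-03 -1.41263896e-04] 0.0021856173772881416
yellow (array([355.2, 140.3]), np.int32(395), array([558.1,  57.3]), 17.7, array([0.5581, 0.0572]))
red (array([311.5, 131. ]), np.int32(367), array([565.3,  91.4]), 17.0, array([0.5654, 0.0914]))
purple (array([267.5, 122.1]), np.int32(391), array([572. , 125.4]), 17.4, array([0.5723, 0.1254]))
lightblue (array([219.8, 114.4]), np.int32(294), array([578.1, 162.2]), 17.9, array([0.5783, 0.162 ]))
pin exp [501.38930488 177.58261153]
[331 218  11  59 439]
blade [ 0.42285199 -0.01572488] [-0.99895103  0.04579118] 0.3245842246504757
```

View pics/mix.png

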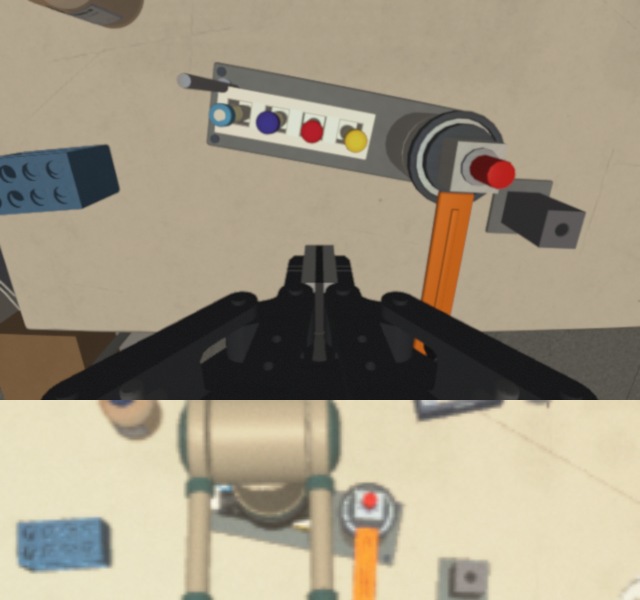

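All four tubes stand in their wells, with caps at (355,140), (311,131), (267,122) and (220,115). The pin is seated and the blade points at the robot. Now I go round to the knob's -y side and sweep the arm shut.

apply_moves --rows "0 -1 1 0 -6; 0 -2.5 2.4 0 -12; 0 -4.2 4 0 -18; 0 -6 5.8 0 -24; 0 -7.8 7.5 0 -30; 0 -9.6 9.2 0 -36; 0 -11.3 10.9 0 -42; 0 -12.6 12.1 0 -48; 0 -13.3 12.8 0 -54; 0 -13.45 12.95 0 -60"

```text
time: 61.65
ee_pos: [0.3777, -0.044, 0.2274]
ee_rot: [3.141, 0.0, 1.052]
contact_force: [0.7, -0.8, -1.0]
opening: -0.002
gripper_force: 0.0
```

apply_moves --rows "0 0 0 0 -7; 0 0 0 0 -14; 0 0 0 0 -21; 0 0 0 0 -27; 0 0 0 0 -27; 0 0 0 0 -27; 0 0 0 0 -27; 0 0 0 0 -27; 0 0 0 0 -27; 0 0 0 0 -27"

```text
time: 62.48
ee_pos: [0.3783, -0.0433, 0.2269]
ee_rot: [3.141, -0.0, 1.518]
contact_force: [-0.2, 0.6, -1.4]
opening: -0.003
gripper_force: 0.0
```

```bash
cat > sweep.py <<'E'
from h import *
H=np.array([.5436,-.0221])
def fc(a,d): a=np.radians(a); return H+.165*np.array([np.cos(a),np.sin(a)])-d*np.array([np.sin(a),-np.cos(a)])
def table(pos,yaw0,angs,d):
    """pos,yaw0(deg): tool position and tool-x angle at call start"""
    c,s=np.cos(np.radians(yaw0)),np.sin(np.radians(yaw0))
    for a in angs:
        v=fc(a,d)-pos; print(a,"dx %.2f dy %.2f tw %.1f"%((c*v[0]+s*v[1])*100,(s*v[0]-c*v[1])*100,-(a-90-yaw0)))
E
python3 - <<'E'
from sweep import *
s=ctrl.get_state();p=ctrl.camera_params("wrist");im=ctrl.get_image("wrist");cv2.imwrite("pics/w30.png",im)
print(s["ee_pos"],s["ee_rot"],s["joint_pos"].round(2),"exp",fc(177,.03))
o=cv2.inRange(cv2.cvtColor(im,cv2.COLOR_BGR2HSV),(5,140,90),(20,255,255));n,l,st,ce=cv2.connectedComponentsWithStats(o);i=1+st[1:,4].argmax();print(st[i])
pts=np.array([at(p,(x,y),.137)[:2] for y,x in np.argwhere(l==i)[::5]]);c0=pts.mean(0);u=np.linalg.svd(pts-c0)[2][0];print("blade",c0,u,pts.min(0),pts.max(0))
E
```

```text
[ 0.37833245 -0.04331029  0.22690362] [ 3.14148233e+00 -9.68771150e-05  1.51803925e+00] [-0.3  -0.03  1.86  0.    1.31 -0.24] exp [ 0.37725605 -0.04342345]
[ 244  147  262   38 9133]
blade [ 0.42386469 -0.01549952] [ 0.99866058 -0.0517402 ] [ 0.32539382 -0.03420965] [0.52006655 0.00219994]
```

apply_moves --rows "0 0 0 1 0; 0 0 0 2.5 0; 0 0 0 4 0; 0 0 0 5.5 0; 0 0 0 7 0; 0 0 0 8 0; 0 0 0 8.6 0; 0 0 0 8.9 0; 0 0 0 8.9 0; 0 0 0 8.9 0"

```text
time: 63.37
ee_pos: [0.3787, -0.0435, 0.1383]
ee_rot: [3.141, 0.0, 1.518]
contact_force: [-0.4, 0.2, 0.0]
opening: -0.002
gripper_force: 0.0
```

```bash
python3 - <<'E'
from sweep import *
s=ctrl.get_state();y=np.degrees(s["ee_rot"][2]);print(s["ee_pos"],y,s["contact_force"])
table(s["ee_pos"][:2],y,[177,174,170,166,162,158,153,148,143,138],.018)
print(); table(fc(138,.018),48,[133,128,123,118,113,108,104,100,97,94],.018)
print(); table(fc(94,.018),4,[91,88,86,85,84,83,82,81,80,79],.018)
E
```

```text
[ 0.3786906  -0.04348141  0.13827815] 87.00036434023689 [-0.38504736  0.24648695  0.00610525]
177 dx 1.20 dy -0.14 tw 0.0
174 dx 2.06 dy -0.22 tw 3.0
170 dx 3.22 dy -0.24 tw 7.0
166 dx 4.38 dy -0.18 tw 11.0
162 dx 5.53 dy -0.05 tw 15.0
158 dx 6.67 dy 0.17 tw 19.0
153 dx 8.07 dy 0.55 tw 24.0
148 dx 9.42 dy 1.05 tw 29.0
143 dx 10.73 dy 1.67 tw 34.0
138 dx 11.98 dy 2.40 tw 39.0

133 dx 1.44 dy -0.09 tw 5.0
128 dx 2.89 dy -0.06 tw 10.0
123 dx 4.33 dy 0.10 tw 15.0
118 dx 5.75 dy 0.38 tw 20.0
113 dx 7.14 dy 0.79 tw 25.0
108 dx 8.49 dy 1.31 tw 30.0
104 dx 9.53 dy 1.81 tw 34.0
100 dx 10.54 dy 2.39 tw 38.0
97 dx 11.27 dy 2.87 tw 41.0
94 dx 11.97 dy 3.38 tw 44.0

91 dx 0.87 dy -0.07 tw 3.0
88 dx 1.73 dy -0.10 tw 6.0
86 dx 2.31 dy -0.09 tw 8.0
85 dx 2.60 dy -0.08 tw 9.0
84 dx 2.89 dy -0.06 tw 10.0
83 dx 3.18 dy -0.04 tw 11.0
82 dx 3.47 dy -0.01 tw 12.0
81 dx 3.76 dy 0.02 tw 13.0
80 dx 4.05 dy 0.05 tw 14.0
79 dx 4.33 dy 0.10 tw 15.0
```

First sweep call, then check the force and where the blade is.

apply_moves --rows "0 1.2 -0.14 0 0; 0 2.06 -0.22 0 3; 0 3.22 -0.24 0 7; 0 4.38 -0.18 0 11; 0 5.53 -0.05 0 15; 0 6.67 0.17 0 19; 0 8.07 0.55 0 24; 0 9.42 1.05 0 29; 0 10.73 1.67 0 34; 0 11.98 2.4 0 39"

```text
time: 64.2
ee_pos: [0.4091, 0.0757, 0.1388]
ee_rot: [3.14, -0.001, 0.834]
contact_force: [0.2, 0.4, 0.1]
opening: 0.003
gripper_force: 0.1
```

```bash
cat >> sweep.py <<'E'
def blade(name):
    s=ctrl.get_state();p=ctrl.camera_params("wrist");im=ctrl.get_image("wrist");cv2.imwrite(f"pics/{name}.png",im)
    o=cv2.inRange(cv2.cvtColor(im,cv2.COLOR_BGR2HSV),(5,140,90),(20,255,255));n,l,st,ce=cv2.connectedComponentsWithStats(o);i=1+st[1:,4].argmax()
    pts=np.array([at(p,(x,y),.137)[:2] for y,x in np.argwhere(l==i)[::5]]);c0=pts.mean(0);v=c0-H
    print(s["ee_pos"].round(4),np.degrees(s["ee_rot"][2]).round(1),"F",s["contact_force"].round(1),"blade ang",np.degrees(np.arctan2(v[1],v[0])).round(1),st[i])
E
python3 -c "
from sweep import *
blade('w31')"
```

```text
[0.4091 0.0757 0.1388] 47.8 F [0.2 0.4 0.1] blade ang 137.1 [  209   190   390    60 19074]
```

The blade follows; continuing.

apply_moves --rows "0 1.44 -0.09 0 5; 0 2.89 -0.06 0 10; 0 4.33 0.1 0 15; 0 5.75 0.38 0 20; 0 7.14 0.79 0 25; 0 8.49 1.31 0 30; 0 9.53 1.81 0 34; 0 10.54 2.39 0 38; 0 11.27 2.87 0 41; 0 11.97 3.38 0 44"

```text
time: 65.08
ee_pos: [0.5145, 0.1414, 0.1385]
ee_rot: [-3.142, -0.001, 0.069]
contact_force: [-0.5, -0.6, -0.2]
opening: 0.002
gripper_force: 0.1
```

apply_moves --rows "0 0.87 -0.07 0 3; 0 1.73 -0.1 0 6; 0 2.31 -0.09 0 8; 0 2.6 -0.08 0 9; 0 2.89 -0.06 0 10; 0 3.18 -0.04 0 11; 0 3.47 -0.01 0 12; 0 3.47 -0.01 0 12; 0 3.47 -0.01 0 12; 0 3.47 -0.01 0 12"

```text
time: 65.92
ee_pos: [0.5482, 0.1439, 0.1379]
ee_rot: [-3.142, 0.0, -0.139]
contact_force: [-0.0, -0.1, -0.4]
opening: 0.0
gripper_force: 0.0
```

```bash
python3 -c "
from sweep import *
blade('w32')
s=ctrl.get_state();table(s['ee_pos'][:2],np.degrees(s['ee_rot'][2]),[80,79.5,79,78.5,78],.018)"
```

```text
[0.5482 0.1439 0.1379] -8.0 F [-0.  -0.1 -0.4] blade ang 81.5 [  211   189   392    61 19350]
80 dx 0.64 dy -0.05 tw 2.0
79.5 dx 0.78 dy -0.06 tw 2.5
79 dx 0.93 dy -0.07 tw 3.0
78.5 dx 1.07 dy -0.08 tw 3.5
78 dx 1.22 dy -0.08 tw 4.0
```

apply_moves --rows "0 0.15 -0.01 0 1; 0 0.3 -0.02 0 2; 0 0.45 -0.03 0 2; 0 0.6 -0.05 0 3; 0 0.7 -0.06 0 3; 0 0.8 -0.06 0 3; 0 0.85 -0.07 0 3; 0 0.85 -0.07 0 3; 0 0.85 -0.07 0 3; 0 0.85 -0.07 0 3"

```text
time: 66.8
ee_pos: [0.5562, 0.1434, 0.1378]
ee_rot: [3.141, 0.001, -0.192]
contact_force: [-2.9, -0.3, 2.1]
opening: -0.001
gripper_force: 1.2
```

```bash
python3 -c "
from sweep import *
blade('w33')"
```

```text
[0.5562 0.1434 0.1378] -11.0 F [-2.9 -0.3  2.1] blade ang 78.9 [  211   191   392    58 19222]
```

The blade is against the stop peg. Back off and lift clear.

apply_moves --rows "0 -0.5 0 0 0; 0 -1.5 0 0 0; 0 -3 0 0 0; 0 -4 0 -1 0; 0 -5 0 -3 0; 0 -6 0 -5 0; 0 -6 0 -7.5 0; 0 -6 0 -10 0; 0 -6 0 -11 0; 0 -6 0 -11 0"

```text
time: 67.68
ee_pos: [0.4994, 0.1553, 0.2514]
ee_rot: [-3.139, -0.007, -0.192]
contact_force: [0.0, 0.5, 0.1]
opening: 0.001
gripper_force: 0.0
```

apply_moves --rows "0 0 0 0 0; 0 0 0 0 0; 0 0 0 0 0; 0 0 0 0 0; 0 0 0 0 0; 0 0 0 0 0; 0 0 0 0 0; 0 0 0 0 0; 0 0 0 0 0; 0 0 0 0 0"

```text
time: 68.52
ee_pos: [0.498, 0.1548, 0.2479]
ee_rot: [-3.141, -0.0, -0.192]
contact_force: [0.5, -1.2, 0.2]
opening: 0.003
gripper_force: 0.0
```

```bash
python3 - <<'E'
from sweep import *
blade('w34')
im=cv2.imread("pics/w34.png");p=ctrl.camera_params("wrist");h=cv2.cvtColor(im,cv2.COLOR_BGR2HSV)
r=cv2.inRange(h,(0,150,130),(6,255,255))|cv2.inRange(h,(174,150,130),(180,255,255));n,l,st,ce=cv2.connectedComponentsWithStats(r)
for i in range(1,n):
    if st[i,4]>60: print(st[i],at(p,ce[i],.192).round(4))
print(proj(p,[.5442,-.0223,.192]))
print(ctrl.hand_in())
E
```

```text
[0.498  0.1548 0.2479] -11.0 F [ 0.5 -1.2  0.2] blade ang 79.4 [ 250   79  254   43 8890]
[573  92  26  28 546] [ 0.5399 -0.0224  0.192 ]
[585.37751315  98.07229308]
the job is handed in; nothing more can be done
None
```

I handed the job in at about 68 s with the pin home, all four tubes in their wells and the arm shut against the stop peg; hand-in returned no verdict, and the first pin grip missed but the second held.

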